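# Interlock channel setters on the rack and gauge both ends

### The arm

A 6-joint arm with a two-finger parallel gripper is mounted at the origin on the work surface; the furniture and walls round the work are solid. World frame = base frame: x ahead of the robot, y to its left, z up, the work surface at z = 0. Lengths are in m, angles in rad, forces in N, time in s.
With the tool pointing down it reaches from about 0.25 to 0.725 m from the base axis. Payload 4 kg.
Tool frame: the origin (TCP) lies on the centre line of the jaws, within the pads' length; the fingertips stand tip_reach ahead of it and the grasp point (between the pads) lies 5 mm behind it (tip_reach is the distance from the TCP to the fingertips, in m); z points along the fingers, y is the direction in which the jaws open and shut (so a half turn about z gives the same grasp; the last joint's range is limited). The gripper opens to 85 mm and grips with 20 to 120 N. Pads are 22 mm wide; open, the fingers measure 114 mm over their backs; the gripper's body (76 mm by 85 mm) begins 54 mm behind the grasp point. The pads swing forward as they close: fully open they stand 13 mm farther back than shut.
Start: joints at [1.252, 0.241, 0.005, 1.335, 0, 1.571], TCP at [0.157, 0.475, 0.22] pointing down, gripper open.
Joint ranges: [-2.72, 2.72], [-1.05, 1.87], [-1.09, 1.28], [-1.99, 2.15], [-1.42, 1.44], [-3.14, 3.14]. Speed limits (rad/s): [2.79, 2.79, 3.14, 3.14, 3.14, 3.14].

### API

Orientations are given as a unit quaternion [x, y, z, w].
In Python, from workcell import * gives the robot as it stands.
- The arm moves only by the tool arm_command, never from a script. Its arguments are lists of equal length, an entry for each row: "translation": the shift along the tool's x, y, z in cm, a list of three; "turn": the turn about the tool's z in rad; "hand": the closure, from 0 (fully open) to 1 (shut). In form: {"translation": [[x, y, z], ...], "turn": [turn, ...], "hand": [hand, ...]}. A call has 1 to 5 rows; each row is the pose to reach, as a shift and turn from the pose commanded when the call began, along the tool's axes at that moment; what a row does not reach only later rows make up. A row lasts 1/12 s, in which the tool goes at most 41.7 mm and 7.16 degrees, less where a joint would pass 70% of its speed; a pose out of reach is approached as far as the arm can. A call with a gripper value outside its range is refused whole. The fingers move at their own pace and stop on an object; the grip force is fixed at half the most. Time passes only in rows, so rows that repeat a pose let the fingers close. It gives the time, the measured TCP pose, the force and the opening at its end, in the units of the state.
- get_obs(): the state, without advancing time (a new reading comes with each control period).
- camera(name): name is "scene" or "side" or "wrist"; returns (picture, depth): 400x640x3 uint8, red, green, blue; 400x640 float32, m along the optical axis (not along the pixel's ray), 0 where there is no reading.
- camera_info(name): a dict with "mtx" (3x3 intrinsics, pixels), "world_to_cam" (4x4, takes a point from world to camera coordinates). Camera axes: x right, y down, z forward; pixel columns grow to the right and rows downward; lengths in m; the calibration is good to about 2 mm. The wrist camera is an equidistant fisheye: a pixel r from the principal point sees the ray r / f radians off the axis. A picture is of the moment at which its call begins: read the wrist's pose just before it. camera_info takes no time and is no camera call; for the wrist camera it gives the pose at the moment of the call.
- job_done(): hands the job in, once; it reports no verdict.
Trained networks look in the newest picture that a camera, given by its name, has taken for a name from the list of things; names that differ only in an ending like _2 or _b are one class to them, and where a whole thing is asked for, a point or a joint stands for the part that bears it (a point fixed in the world has none). Each returns a list of dicts, best first, with "conf" (0 to 1); they miss things now and then, are a little off and sometimes report something else, mostly with a low value. They report only what shows in the picture. A call takes as long as a camera call. They do not tell look-alikes from the thing itself.
- search_frame(camera, name): "location" ([row, column] in pixels, amid what is visible of it).
- spot_point(camera, name): "location" ([row, column] in pixels: a listed point, or the origin of a listed thing).
The state is a dict: "clock": time; "joint_pos": joint angles; "joint_vel": joint speeds; "tau": joint torques, N m; "eef_pos": TCP position; "tool_rot": TCP orientation; "ft_force": force on the tool from outside, world axes, zero at the start; "ft_torque": the same for the moment, N m; "grip_width": finger opening in m.
Only numpy, scipy, OpenCV 4.12 (cv2) and the standard library are available. Lean on these libraries where they do the work, as an engineer would, in place of code of your own. Each camera call takes 0.05 s, during which the arm holds its last target. There are 200 camera calls.

### The job

Lay the three loose open-up clay channels in the rack's empty slots and interlock the deck: beginning at the one fixed there, seat each open-down channel fully home over the neighbouring walls of two open-up ones, ends in line. When all are in place, check the deck with the gauge at both ends: stand it with both feet on the rack squarely over the first open-down channel (at the fixed one), then over the last, so that its sprung foot rests on the channel and reads its height, and put it back upright on the bench. Leave the cast cup alone.

Things in the scene. Friction and masses are not known exactly. Their poses are not given: they have to be found in the camera images.
- rack: Fixed plywood board 320 x 190 mm (x by y), 12 mm thick, on the bench; origin at the centre of its underside. On its top (z = 12 mm) are four slots along y, centred at x = -120, -40, 40, 120 mm, 59 mm wide, 100 mm long, between battens 8 mm high, 21 mm wide at x = -80, 0, 80 mm (end battens at +-155). The slot at x = 120 holds a fixed open-up channel; the others are empty. Board beyond y = +-50 mm is bare.
- first (a point): Centre of the underside of the open-up channel that is fixed in the rack's slot at x = +120 mm, same shape and direction as the loose ones.
- trough_a: Loose open-up channel (U section), buff fired clay, 54 mm wide (x), 100 mm long (y), 40 mm high, walls and web 5 mm, inner width 44 mm, 0.2 kg. Origin at the centre of its underside, z up. Lies open-up on the bench at the start. In a slot its origin is 12 mm over the bench, with 2.5 mm play each side and 26 mm free to the neighbouring channel.
- trough_b: Loose open-up channel (U section), buff fired clay, 54 mm wide (x), 100 mm long (y), 40 mm high, walls and web 5 mm, inner width 44 mm, 0.2 kg. Origin at the centre of its underside, z up. Lies open-up on the bench at the start. In a slot its origin is 12 mm over the bench, with 2.5 mm play each side and 26 mm free to the neighbouring channel.
- trough_c: Loose open-up channel (U section), buff fired clay, 54 mm wide (x), 100 mm long (y), 40 mm high, walls and web 5 mm, inner width 44 mm, 0.2 kg. Origin at the centre of its underside, z up. Lies open-up on the bench at the start. In a slot its origin is 12 mm over the bench, with 2.5 mm play each side and 26 mm free to the neighbouring channel.
- cap_a: Loose open-down channel, same clay, section and mass (54 mm x, 100 mm y, 40 mm high, walls 5 mm), web on top. Origin centred between its two lower edges, z up. May be absent. Interlocked it stands midway between two neighbouring open-up channels, one wall in each, lower edges on their webs: origin 17 mm over the bench, about 4 mm play each side, top 45 mm over the rack's top.
- cap_b: Loose open-down channel, same clay, section and mass (54 mm x, 100 mm y, 40 mm high, walls 5 mm), web on top. Origin centred between its two lower edges, z up. May be absent. Interlocked it stands midway between two neighbouring open-up channels, one wall in each, lower edges on their webs: origin 17 mm over the bench, about 4 mm play each side, top 45 mm over the rack's top.
- cap_c: Loose open-down channel, same clay, section and mass (54 mm x, 100 mm y, 40 mm high, walls 5 mm), web on top. Origin centred between its two lower edges, z up. May be absent. Interlocked it stands midway between two neighbouring open-up channels, one wall in each, lower edges on their webs: origin 17 mm over the bench, about 4 mm play each side, top 45 mm over the rack's top.
- gauge: Loose aluminium bridge gauge, 0.5 kg: beam 160 mm long (y), 30 mm wide (x), z 75 to 115 mm, on two legs at y = +-75 mm (140 mm clear between) with feet 56 mm wide in x, 10 mm in y; on the beam's middle a black grip block 30 mm (x) by 50 mm (y), z 114 to 150 mm. Origin centred between the soles of the feet, z up. Stands on the bench at the start.
- gauge_foot (a joint): Sprung foot of the gauge in m: 0 fully out (its sole 30 mm above the soles of the legs), grows as it is pushed up, to 0.035 at most; a light spring (1.2 N at 0, 40 N/m) drives it out. With the legs on the rack over a well seated open-down channel it reads 0.015.
- foot_tip (a point): Centre of the sole of the gauge's sprung foot, a steel disc 26 mm across, below the middle of the beam.
- cast_cup: Grey-brown clay cup, about 99 mm wide and 90 mm high, a bystander; origin at the centre of its underside.
Mind the look-alikes: they are no part of the job. What is shaped like the trough_c but red is not meant.

How it is judged:
On the way, in this order (a step that is already met when the one before it is completed fails the run):
1. every open-up channel lies in a slot of the rack and every open-down channel is interlocked over two of them ((x of trough_a in the frame of rack between -0.127 and -0.113 m or x of trough_a in the frame of rack between -0.047 and -0.033 m or x of trough_a in the frame of rack between 0.033 and 0.047 m) and y of trough_a in the frame of rack between -0.012 and 0.012 m and z of trough_a in the frame of rack between 0.01 and 0.0145 m and angle between each of trough_a, trough_b, trough_c, cap_a, cap_b, cap_c's own z axis and vertical below 0.05 rad and angle between the y axis of each of trough_a, trough_b, trough_c, cap_a, cap_b, cap_c and the y axis of rack, either way round below 0.08 rad and (x of trough_b in the frame of rack between -0.127 and -0.113 m or x of trough_b in the frame of rack between -0.047 and -0.033 m or x of trough_b in the frame of rack between 0.033 and 0.047 m) and y of trough_b in the frame of rack between -0.012 and 0.012 m and z of trough_b in the frame of rack between 0.01 and 0.0145 m and (x of trough_c in the frame of rack between -0.127 and -0.113 m or x of trough_c in the frame of rack between -0.047 and -0.033 m or x of trough_c in the frame of rack between 0.033 and 0.047 m) and y of trough_c in the frame of rack between -0.012 and 0.012 m and z of trough_c in the frame of rack between 0.01 and 0.0145 m and (x of cap_a in the frame of rack between -0.089 and -0.071 m or x of cap_a in the frame of rack between -0.009 and 0.009 m or x of cap_a in the frame of rack between 0.071 and 0.089 m) and y of cap_a in the frame of rack between -0.012 and 0.012 m and z of cap_a in the frame of rack between 0.015 and 0.0195 m and (x of cap_b in the frame of rack between -0.089 and -0.071 m or x of cap_b in the frame of rack between -0.009 and 0.009 m or x of cap_b in the frame of rack between 0.071 and 0.089 m) and y of cap_b in the frame of rack between -0.012 and 0.012 m and z of cap_b in the frame of rack between 0.015 and 0.0195 m and (x of cap_c in the frame of rack between -0.089 and -0.071 m or x of cap_c in the frame of rack between -0.009 and 0.009 m or x of cap_c in the frame of rack between 0.071 and 0.089 m) and y of cap_c in the frame of rack between -0.012 and 0.012 m and z of cap_c in the frame of rack between 0.015 and 0.0195 m and linear speed of each of trough_a, trough_b, trough_c, cap_a, cap_b, cap_c below 0.02 m/s), for 0.3 s.
2. the gauge stands with its feet on the rack over the open-down channel next to the far end of the rack, the one that bridges the fixed channel, and reads 15 mm (x of gauge in the frame of rack between 0.062 and 0.098 m and y of gauge in the frame of rack between -0.02 and 0.02 m and z of gauge in the frame of rack between 0.01 and 0.0145 m and angle between each of gauge, trough_a, trough_b, trough_c, cap_a, cap_b, cap_c's own z axis and vertical below 0.05 rad and value of joint gauge_foot between 0.0125 and 0.0175 m and linear speed of gauge below 0.02 m/s and (x of trough_a in the frame of rack between -0.127 and -0.113 m or x of trough_a in the frame of rack between -0.047 and -0.033 m or x of trough_a in the frame of rack between 0.033 and 0.047 m) and y of trough_a in the frame of rack between -0.012 and 0.012 m and z of trough_a in the frame of rack between 0.01 and 0.0145 m and angle between the y axis of each of trough_a, trough_b, trough_c, cap_a, cap_b, cap_c and the y axis of rack, either way round below 0.08 rad and (x of trough_b in the frame of rack between -0.127 and -0.113 m or x of trough_b in the frame of rack between -0.047 and -0.033 m or x of trough_b in the frame of rack between 0.033 and 0.047 m) and y of trough_b in the frame of rack between -0.012 and 0.012 m and z of trough_b in the frame of rack between 0.01 and 0.0145 m and (x of trough_c in the frame of rack between -0.127 and -0.113 m or x of trough_c in the frame of rack between -0.047 and -0.033 m or x of trough_c in the frame of rack between 0.033 and 0.047 m) and y of trough_c in the frame of rack between -0.012 and 0.012 m and z of trough_c in the frame of rack between 0.01 and 0.0145 m and (x of cap_a in the frame of rack between -0.089 and -0.071 m or x of cap_a in the frame of rack between -0.009 and 0.009 m or x of cap_a in the frame of rack between 0.071 and 0.089 m) and y of cap_a in the frame of rack between -0.012 and 0.012 m and z of cap_a in the frame of rack between 0.015 and 0.0195 m and (x of cap_b in the frame of rack between -0.089 and -0.071 m or x of cap_b in the frame of rack between -0.009 and 0.009 m or x of cap_b in the frame of rack between 0.071 and 0.089 m) and y of cap_b in the frame of rack between -0.012 and 0.012 m and z of cap_b in the frame of rack between 0.015 and 0.0195 m and (x of cap_c in the frame of rack between -0.089 and -0.071 m or x of cap_c in the frame of rack between -0.009 and 0.009 m or x of cap_c in the frame of rack between 0.071 and 0.089 m) and y of cap_c in the frame of rack between -0.012 and 0.012 m and z of cap_c in the frame of rack between 0.015 and 0.0195 m), for 0.4 s.
3. then it stands so over the open-down channel at the other end of the deck and reads 15 mm (((x of gauge in the frame of rack between -0.098 and -0.062 m and y of gauge in the frame of rack between -0.02 and 0.02 m and z of gauge in the frame of rack between 0.01 and 0.0145 m and angle between gauge's own z axis and vertical below 0.05 rad and value of joint gauge_foot between 0.0125 and 0.0175 m and linear speed of gauge below 0.02 m/s) or ((x of gauge in the frame of rack between -0.018 and 0.018 m and y of gauge in the frame of rack between -0.02 and 0.02 m and z of gauge in the frame of rack between 0.01 and 0.0145 m and angle between gauge's own z axis and vertical below 0.05 rad and value of joint gauge_foot between 0.0125 and 0.0175 m and linear speed of gauge below 0.02 m/s) and x of each of cap_a, cap_b, cap_c in the frame of rack above -0.04 m)) and (x of trough_a in the frame of rack between -0.127 and -0.113 m or x of trough_a in the frame of rack between -0.047 and -0.033 m or x of trough_a in the frame of rack between 0.033 and 0.047 m) and y of trough_a in the frame of rack between -0.012 and 0.012 m and z of trough_a in the frame of rack between 0.01 and 0.0145 m and angle between each of trough_a, trough_b, trough_c, cap_a, cap_b, cap_c's own z axis and vertical below 0.05 rad and angle between the y axis of each of trough_a, trough_b, trough_c, cap_a, cap_b, cap_c and the y axis of rack, either way round below 0.08 rad and (x of trough_b in the frame of rack between -0.127 and -0.113 m or x of trough_b in the frame of rack between -0.047 and -0.033 m or x of trough_b in the frame of rack between 0.033 and 0.047 m) and y of trough_b in the frame of rack between -0.012 and 0.012 m and z of trough_b in the frame of rack between 0.01 and 0.0145 m and (x of trough_c in the frame of rack between -0.127 and -0.113 m or x of trough_c in the frame of rack between -0.047 and -0.033 m or x of trough_c in the frame of rack between 0.033 and 0.047 m) and y of trough_c in the frame of rack between -0.012 and 0.012 m and z of trough_c in the frame of rack between 0.01 and 0.0145 m and (x of cap_a in the frame of rack between -0.089 and -0.071 m or x of cap_a in the frame of rack between -0.009 and 0.009 m or x of cap_a in the frame of rack between 0.071 and 0.089 m) and y of cap_a in the frame of rack between -0.012 and 0.012 m and z of cap_a in the frame of rack between 0.015 and 0.0195 m and (x of cap_b in the frame of rack between -0.089 and -0.071 m or x of cap_b in the frame of rack between -0.009 and 0.009 m or x of cap_b in the frame of rack between 0.071 and 0.089 m) and y of cap_b in the frame of rack between -0.012 and 0.012 m and z of cap_b in the frame of rack between 0.015 and 0.0195 m and (x of cap_c in the frame of rack between -0.089 and -0.071 m or x of cap_c in the frame of rack between -0.009 and 0.009 m or x of cap_c in the frame of rack between 0.071 and 0.089 m) and y of cap_c in the frame of rack between -0.012 and 0.012 m and z of cap_c in the frame of rack between 0.015 and 0.0195 m), for 0.4 s.
At the end, for the whole second after the job is handed in: All channels present are in place: open-up flat in slots (7 mm across, 12 mm along, 0.08 rad), open-down seated over two of them (9 mm across, 12 mm along, lower edges 15 to 19.5 mm over the rack's underside, level to 0.05 rad); gauge upright on the bench, foot out; all at rest (all of step 1 and linear speed of gauge below 0.02 m/s and height (world z) of gauge between -0.004 and 0.005 m and angle between gauge's own z axis and vertical below 0.05 rad and value of joint gauge_foot below 0.003 m); the robot touches nothing.
It fails at once if the cast cup was moved more than 30 mm or tipped (distance of cast_cup from where it was at the start of the episode above 0.03 m or angle between cast_cup's own z axis and vertical above 0.3 rad).
Of cap_a, cap_b, cap_c only 2 to 3 are there at a start; the rules pass over those that are not, and their reading is None.
At some moment in a run one of trough_a, trough_b, trough_c, cap_a, cap_b, cap_c may be knocked a few centimetres aside while the robot is not near it.
It also fails if it takes over 200 s, if anything falls off the work surface, if the arm or the gripper's body presses on something with over 40 N, if the wrist force passes 120 N, or if a joint passes its speed limit or range.

## Working session

There is one attempt and no reset: what is moved stays moved. The work goes in short steps, Python scripts to look and compute and a tool call to move; the robot and the scene stay as the last step left them, time stands still between calls to the robot, and variables do not carry over. Pictures are saved under pics/ and viewed, about 12 in all and at most 16, crops included, and the job is handed in when it is done.

Besides the shell and the picture viewer there is one more tool, called after "Emit:" as name([rows], argument=value, ...), one row to a line, values as JSON. arm_command: Moves the arm, as the interface text tells. Its arguments: {"type":"object","properties":{"translation":{"type":"array","items":{"type":"array","items":{"type":"number"}}},"turn":{"type":"array","items":{"type":"number"}},"hand":{"type":"array","items":{"type":"number"}}},"required":["translation","turn","hand"]}

```bash
ls; mkdir -p pics; python3 - <<'E'
from workcell import *
import cv2
o=get_obs(); print({k:o[k] for k in('clock','eef_pos','tool_rot','grip_width')})
for c in('scene','side'):
    p,d=camera(c); cv2.imwrite(f'pics/{c}0.png',p[...,::-1]); import numpy as np; np.save(f'/tmp/{c}0.npy',d)
    print(c,camera_info(c))
    for n in('rack','trough_a','cap_a','gauge','cast_cup','first'):
        print(n,[(round(r['conf'],2),[round(float(v)) for v in r['location']]) for r in spot_point(c,n)])
E
```

```text
pics
{'clock': 0.0, 'eef_pos': array([0.15651899, 0.47417599, 0.21891672]), 'tool_rot': array([ 1.58750892e-01,  9.87318109e-01, -1.04031271e-03, -1.53436581e-04]), 'grip_width': 0.08556740821663741}
scene {'mtx': array([[485.66519809,   0.        , 318.54170939],
       [  0.        , 485.66519809, 198.47344253],
       [  0.        ,   0.        ,   1.        ]]), 'world_to_cam': array([[ 0.66706012, -0.74500184,  0.0017498 , -0.31495685],
       [-0.32545015, -0.29351288, -0.89885059,  0.23150418],
       [ 0.67015893,  0.59901791, -0.4382517 ,  1.30877005],
       [ 0.        ,  0.        ,  0.        ,  1.        ]])}
rack [(0.76, [227, 363])]
trough_a [(0.81, [193, 328]), (0.71, [196, 265]), (0.56, [205, 309]), (0.51, [243, 415]), (0.46, [220, 215])]
cap_a [(0.8, [205, 237]), (0.62, [187, 287]), (0.59, [214, 284])]
gauge [(0.75, [270, 406])]
cast_cup [(0.65, [185, 239])]
first [(0.76, [209, 384]), (0.62, [215, 284])]
side {'mtx': array([[467.57223241,   0.        , 318.4819515 ],
       [  0.        , 467.57223241, 197.14771678],
       [  0.        ,   0.        ,   1.        ]]), 'world_to_cam': array([[ 0.91187379, -0.41030505,  0.01166034, -0.45461959],
       [-0.14712622, -0.35323343, -0.92389394,  0.1393011 ],
       [ 0.38319718,  0.84075912, -0.38247094,  1.43908263],
       [ 0.        ,  0.        ,  0.        ,  1.        ]])}
rack [(0.77, [228, 353]), (0.5, [212, 284])]
trough_a [(0.84, [188, 286]), (0.78, [201, 225]), (0.77, [194, 345]), (0.76, [232, 440]), (0.58, [248, 384])]
cap_a [(0.84, [189, 312]), (0.63, [211, 286]), (0.56, [192, 257])]
gauge [(0.95, [266, 354])]
cast_cup [(0.97, [178, 272])]
first [(0.67, [219, 380])]
```

```bash
python3 - <<'E'
import cv2,numpy as np
a=cv2.imread('pics/scene0.png')[130:310,170:470];b=cv2.imread('pics/side0.png')[130:310,180:480]
cv2.imwrite('pics/crop0.png',np.hstack([cv2.resize(x,None,fx=2.66,fy=2.66,interpolation=2) for x in(a,)]))
cv2.imwrite('pics/crop1.png',cv2.resize(b,None,fx=2.66,fy=2.66,interpolation=2))
E
```

```text
(no output)
```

View pics/crop0.png

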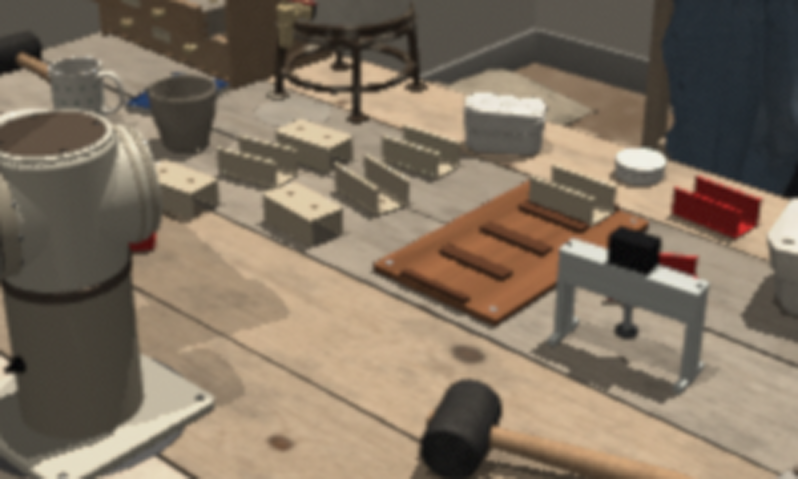

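View pics/crop1.png

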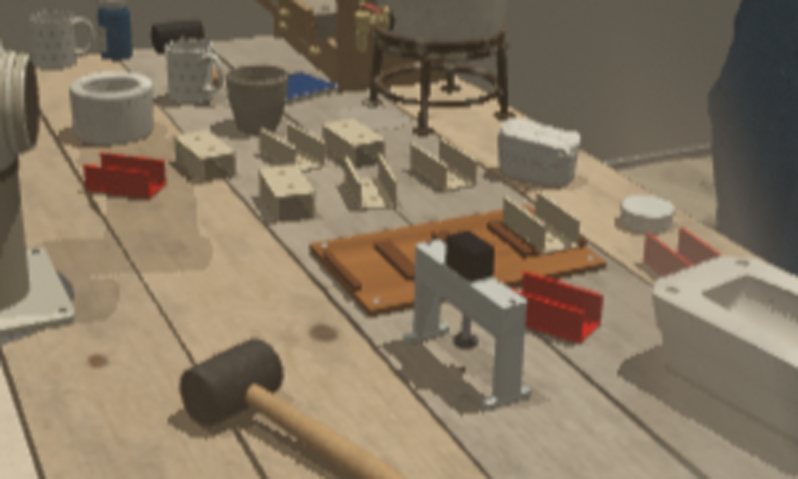

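The scene shows three buff caps (crop0 ~(185,190), (313,145), (302,213)) and three buff troughs (~(258,165), (372,188), (420,152)). The trough at ~(572,197) is the fixed one. The red ones ((715,208), (680,262), and side (125,175)) are look-alikes. The gauge is at ~(632,300) and the cup at ~(183,112). Next I'll work out positions from depth.

```bash
cat >h.py <<'E'
from workcell import *
import cv2, numpy as np
def cloud(c,d,info=None):
    i=info or camera_info(c); K=i['mtx']; v,u=np.mgrid[:400,:640]
    x=(u-K[0,2])/K[0,0];y=(v-K[1,2])/K[1,1]
    P=np.stack([x*d,y*d,d],-1); T=np.linalg.inv(i['world_to_cam'])
    return P@T[:3,:3].T+T[:3,3]
E
python3 - <<'E'
from h import *
G=[]
for c in('scene','side'):
    p=cv2.imread(f'pics/{c}0.png');d=np.load(f'/tmp/{c}0.npy')
    W=cloud(c,d);ok=(d>0)&(W[...,2]>-.02)&(W[...,2]<.16)&(W[...,0]>-.1)&(W[...,0]<.9)&(abs(W[...,1])<.75)
    G.append((W[ok],p[ok]))
W=np.vstack([g[0] for g in G]);C=np.vstack([g[1] for g in G])
print(len(W),np.median(W[:,2]))
# ortho view 1.5mm/px : image right = world -y, up = +x
S=600
im=np.zeros((600,800,3),np.uint8);o=np.argsort(W[:,2])
r=(590-(W[:,0]+.1)*S).astype(int);q=(400-W[:,1]*530).astype(int)
for k in o: cv2.circle(im,(int(q[k]),int(r[k])),1,C[k].tolist(),-1)
cv2.imwrite('pics/ortho.png',im)
# clusters of height >.015
m=np.zeros((1000,1500),np.uint8); hi=(W[:,2]>.02)
m[(W[hi,0]*1000+100).astype(int).clip(0,999),(W[hi,1]*1000+750).astype(int).clip(0,1499)]=255
m=cv2.morphologyEx(m,cv2.MORPH_CLOSE,np.ones((9,9)))
n,L,st,ce=cv2.connectedComponentsWithStats(m)
li=L[(W[:,0]*1000+100).astype(int).clip(0,999),(W[:,1]*1000+750).astype(int).clip(0,1499)]
for k in range(1,n):
    if st[k,4]<300: continue
    s=(li==k)&hi; rc=cv2.minAreaRect(W[s,:2].astype(np.float32)*1000)
    print(k,np.round(rc[0]),np.round(rc[1]),round(rc[2]),'zmax',round(W[s,2].max(),3),'bgr',np.median(C[s],0))
E
```

```text
154437 -0.00032610555594780877
2 [-17. -27.] [ 79. 139.] 72 zmax 0.16 bgr [56. 68. 74.]
3 [ 245. -421.] [ 95. 277.] 27 zmax 0.065 bgr [61. 77. 87.]
4 [223. 244.] [ 17. 102.] 51 zmax 0.039 bgr [31.  40.  92.5]
5 [277. 491.] [121. 139.] 5 zmax 0.084 bgr [ 94. 108. 115.]
8 [255. 279.] [ 15. 100.] 48 zmax 0.039 bgr [31. 41. 94.]
14 [366. 289.] [ 63. 111.] 4 zmax 0.046 bgr [146. 178. 194.]
19 [424. 118.] [109.  60.] 82 zmax 0.046 bgr [148.5 181.  197. ]
21 [452. 607.] [ 97. 108.] 59 zmax 0.096 bgr [ 86.  96. 101.]
30 [ 445. -355.] [ 40. 168.] 7 zmax 0.154 bgr [82. 89. 93.]
31 [495. 435.] [112. 104.] 75 zmax 0.093 bgr [56. 68. 75.]
32 [469. 272.] [ 17. 110.] 12 zmax 0.044 bgr [68. 87. 96.]
33 [ 479. -123.] [98. 22.] 89 zmax 0.026 bgr [ 44.  65. 104.]
38 [518. 281.] [ 18. 106.] 9 zmax 0.044 bgr [68. 87. 96.]
39 [521. 115.] [99. 12.] 79 zmax 0.044 bgr [73.5 89.5 99. ]
44 [ 558. -141.] [22. 57.] 3 zmax 0.024 bgr [ 45.   67.  106.5]
45 [ 568. -326.] [14. 81.] 33 zmax 0.042 bgr [34. 43. 95.]
46 [558. -90.] [19. 39.] 5 zmax 0.025 bgr [ 44.   65.5 103.5]
48 [584. 255.] [ 64. 110.] 7 zmax 0.045 bg
[... 301 characters left out ...]
x 0.056 bgr [66.  82.5 95. ]
58 [645. 131.] [ 16. 108.] 2 zmax 0.043 bgr [68. 85. 96.]
59 [647. 376.] [28. 26.] 36 zmax 0.159 bgr [54. 74. 85.]
63 [694. 133.] [ 17. 109.] 2 zmax 0.046 bgr [69. 85. 96.]
64 [794. 391.] [228. 212.] 81 zmax 0.16 bgr [46. 58. 67.]
67 [ 704. -121.] [ 15. 109.] 1 zmax 0.057 bgr [68. 86. 96.]
75 [745. 708.] [27. 44.] 38 zmax 0.111 bgr [122.  144.  159.5]
76 [746. 474.] [36. 14.] 23 zmax 0.149 bgr [44. 59. 70.]
81 [795.  75.] [ 73. 124.] 35 zmax 0.076 bgr [ 90.  102.  107.5]
86 [ 773. -265.] [103.  14.] 86 zmax 0.044 bgr [ 27.   28.5 113. ]
100 [ 822. -266.] [99. 16.] 86 zmax 0.045 bgr [ 43.   50.5 112. ]
101 [ 846. -123.] [73. 73.] 48 zmax 0.035 bgr [178. 195. 198.]
```

View pics/ortho.png

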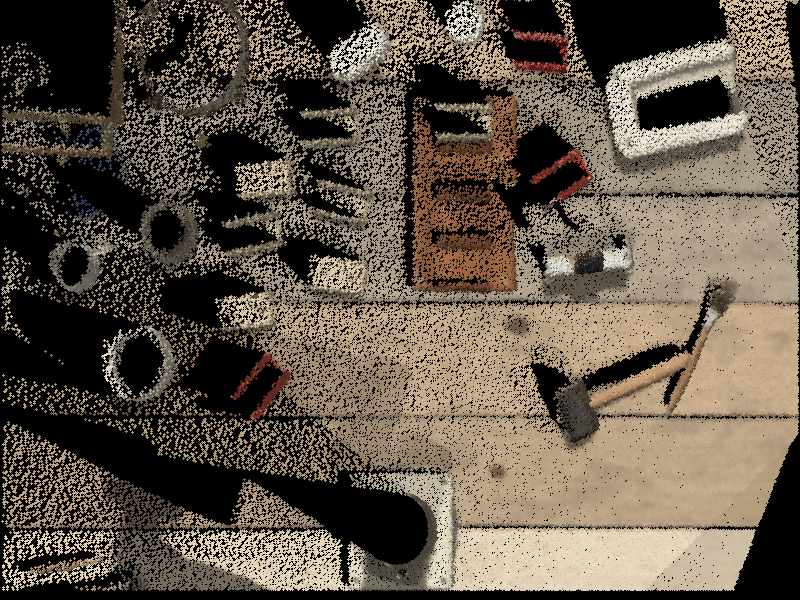

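```bash
cat >>h.py <<'E'
def wcloud(d,i):
    K=i['mtx'];v,u=np.mgrid[:400,:640];x=u-K[0,2];y=v-K[1,2];r=np.hypot(x,y)+1e-9;t=r/K[0,0]
    tn=np.tan(np.minimum(t,1.4));P=np.stack([x/r*tn*d,y/r*tn*d,d],-1);T=np.linalg.inv(i['world_to_cam'])
    return P@T[:3,:3].T+T[:3,3],t
from scipy.spatial.transform import Rotation as R
import math
def pose():
    o=get_obs();y=R.from_quat(o['tool_rot']).as_matrix()[:,1]
    return np.array(o['eef_pos']),math.atan2(y[1],y[0])
def plan(*wps):
    """wps: (x,y,z,jawyaw or None,hand). prints calls"""
    p,a=pose();print('at',p.round(4),round(math.degrees(a),1),'t',get_obs()['clock'],'w',round(get_obs()['grip_width'],4))
    for x,y,z,yaw,h in wps:
        q=np.array([x,y,z]);b=a if yaw is None else a+(yaw-a+math.pi/2)%math.pi-math.pi/2
        n=max(1,math.ceil(max(np.linalg.norm(q-p)/.155,abs(b-a)/.48)-1e-6));p0,a0=p,a
        for k in range(1,n+1):
            pk=p0+(q-p0)*k/n;ak=a0+(b-a0)*k/n;dv=pk-p;c,s=math.cos(a),math.sin(a)
            t=[-s*dv[0]+c*dv[1],c*dv[0]+s*dv[1],-dv[2]];rows=math.ceil(max(np.linalg.norm(dv)/.0417,abs(ak-a)/.1249,.01))+1
            print('T',np.round(np.array(t)*100,2).tolist(),'turn',round(a-ak,3),'rows',min(5,rows),'hand',h);p,a=pk,ak
E
python3 - <<'E'
from h import *
import workcell;print([x for x in dir(workcell) if x[0]!='_'])
for c in('scene','side'):
    p=cv2.imread(f'pics/{c}0.png').astype(int);d=np.load(f'/tmp/{c}0.npy');W=cloud(c,d)
    m=(d>0)&(abs(W[...,2]-.012)<.006)&(p[...,2]-p[...,0]>45)&(abs(W[...,0]-.55)<.25)&(abs(W[...,1]+.12)<.2)
    m=cv2.morphologyEx(m.astype(np.uint8),cv2.MORPH_OPEN,np.ones((3,3)))>0
    print(c,m.sum(),cv2.minAreaRect(W[m][:,:2].astype(np.float32)*1000),np.median(W[m][:,2]))
plan((.43,.18,.32,None,0),(.52,-.02,.32,0,0))
E
```

```text
['Unreachable', 'camera', 'camera_info', 'get_obs', 'job_done', 'search_frame', 'spot_point', 'tip_reach']
scene 1802 ((597.9959716796875, -132.68453979492188), (257.7843017578125, 431.4451904296875), 74.9595947265625) 0.012625451185400483
side 1262 ((560.3480224609375, -169.34796142578125), (319.996826171875, 291.72918701171875), 1.210228443145752) 0.009601841557980884
at [0.1567 0.4748 0.2198] 71.7 t 0.7 w 0.0853
T [-11.73, -6.48, -3.34] turn 0.0 rows 5 hand 0
T [-11.73, -6.48, -3.34] turn 0.0 rows 5 hand 0
T [-11.73, -6.48, -3.34] turn 0.0 rows 5 hand 0
T [-4.94, -5.39, -0.0] turn 0.417 rows 5 hand 0
T [-6.7, -2.93, -0.0] turn 0.417 rows 5 hand 0
T [-7.31, 0.04, -0.0] turn 0.417 rows 5 hand 0
```

Emit:
arm_command([
  [-11.7,-6.5,-3.3],
  [-11.7,-6.5,-3.3],
  [-11.7,-6.5,-3.3],
  [-11.7,-6.5,-3.3],
  [-11.7,-6.5,-3.3],
], turn=[0,0,0,0,0], hand=[0,0,0,0,0])

```text
clock: 1.12
eef_pos: [0.2496, 0.3748, 0.2542]
tool_rot: [0.161, 0.987, 0.001, 0.001]
ft_force: [-0.3, -0.1, -0.3]
grip_width: 0.0854
```

Emit:
arm_command([
  [-11.7,-6.5,-3.3],
  [-11.7,-6.5,-3.3],
  [-11.7,-6.5,-3.3],
  [-11.7,-6.5,-3.3],
  [-11.7,-6.5,-3.3],
], turn=[0,0,0,0,0], hand=[0,0,0,0,0])

```text
clock: 1.53
eef_pos: [0.34, 0.2771, 0.2866]
tool_rot: [0.161, 0.987, 0.001, 0.001]
ft_force: [0.7, -0.4, -0.4]
grip_width: 0.0857
```

Emit:
arm_command([
  [-11.7,-6.5,-3.3],
  [-11.7,-6.5,-3.3],
  [-11.7,-6.5,-3.3],
  [-11.7,-6.5,-3.3],
  [-11.7,-6.5,-3.3],
], turn=[0,0,0,0,0], hand=[0,0,0,0,0])

```text
clock: 1.95
eef_pos: [0.4306, 0.1792, 0.3188]
tool_rot: [0.16, 0.987, 0.0, 0.0]
ft_force: [0.9, 0.3, -0.5]
grip_width: 0.0855
```

```bash
cat >>h.py <<'E'
def wshot(name):
    i=camera_info('wrist');p,d=camera('wrist');cv2.imwrite(f'pics/{name}.png',p[...,::-1]);W,t=wcloud(d,i)
    np.savez(f'/tmp/{name}.npz',W=W.astype(np.float32),t=t,p=p,d=d);return p,d,W,t,i
E
python3 - <<'E'
from h import *
p,d,W,t,i=wshot('w1');print(i,tip_reach)
ok=(d>0)&(t<1.2);print(W[ok].min(0),W[ok].max(0),np.median(W[ok][:,2]))
plan((.52,-.02,.32,0,0))
E
```

```text
{'mtx': array([[309.70691629,   0.        , 319.39356564],
       [  0.        , 309.70691629, 198.31876427],
       [  0.        ,   0.        ,   1.        ]]), 'world_to_cam': array([[ 3.16641973e-01,  9.48544960e-01,  5.65644361e-04,
        -3.06345410e-01],
       [ 9.07546220e-01, -3.03129148e-01,  2.90641665e-01,
        -4.02724328e-01],
       [ 2.75858150e-01, -9.15160019e-02, -9.56831805e-01,
         3.72790751e-01],
       [ 0.00000000e+00,  0.00000000e+00,  0.00000000e+00,
         1.00000000e+00]])} 0.014
[-0.24072756 -3.31140827 -0.76811585] [2.38539939 1.63837566 0.44077222] 0.0013645196931232617
at [0.4292 0.1801 0.3183] 71.7 t 2.0 w 0.085
T [-4.97, -5.38, -0.06] turn 0.417 rows 5 hand 0
T [-6.72, -2.91, -0.06] turn 0.417 rows 5 hand 0
T [-7.32, 0.07, -0.06] turn 0.417 rows 5 hand 0
```

View pics/w1.png

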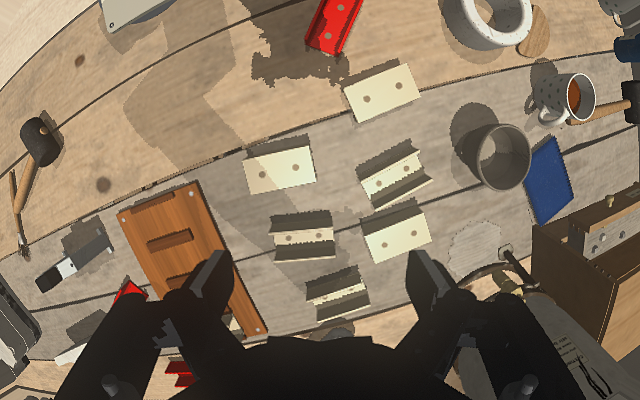

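The wrist picture confirms the three caps at px ~(380,92), (280,165) and (397,232), and the three troughs at (397,175), (303,238) and (337,295). The cup is at (503,155) and the rack at (190,255).

```bash
cat >>h.py <<'E'
def meas(W,ok,c,rad=.08,zlo=.03,zhi=.05):
    s=ok&(np.hypot(W[...,0]-c[0],W[...,1]-c[1])<rad)&(W[...,2]>zlo)&(W[...,2]<zhi)
    P=W[s][:,:2].astype(np.float32)*1000
    if len(P)<30:return None
    m=np.zeros((400,400),np.uint8);ij=(P-np.array(c)*1000+200).astype(int).clip(0,399);m[ij[:,0],ij[:,1]]=255
    n,L,st,_=cv2.connectedComponentsWithStats(cv2.morphologyEx(m,cv2.MORPH_CLOSE,np.ones((5,5))))
    rc=cv2.minAreaRect(P);(w,h),a=rc[1],rc[2]
    if w>h:w,h=h,w;a+=90   # a = direction of the short side
    a=(a+90)%180-90
    return np.round(rc[0],1),(round(w,1),round(h,1)),round(a,1),round(float(np.median(W[s][:,2])),4),len(P)
PC={'C1':(.366,.289),'C2':(.424,.118),'C3':(.584,.255),'T1':(.495,.277),'T2':(.546,.11),'T3':(.669,.132)}
E
python3 - <<'E'
from h import *
z=np.load('/tmp/w1.npz');W=z['W'];p=z['p'].astype(int);ok=(z['d']>0)&(z['t']<1.25)&(abs(p[...,0]-p[...,2])<110)
for k,c in PC.items(): print(k,meas(W,ok,c))
E
```

```text
C1 (array([342.3, 290.9]), (100.8, 102.0), -83.5, 0.0413, 2640)
C2 (array([426.1, 118.8]), (55.5, 100.9), -7.0, 0.0412, 2558)
C3 (array([565.3, 256.8]), (96.9, 100.5), 3.6, 0.041, 2291)
T1 (array([520.3, 280.7]), (106.4, 107.5), -80.2, 0.0405, 1190)
T2 (array([547.5, 112. ]), (55.3, 100.9), -12.4, 0.0398, 723)
T3 (array([672.7, 132. ]), (56.5, 100.5), 4.0, 0.0386, 648)
```

Emit:
arm_command([
  [-5,-5.4,0],
  [-5,-5.4,0],
  [-5,-5.4,0],
  [-5,-5.4,0],
  [-5,-5.4,0],
], turn=[0.1,0.2,0.3,0.417,0.417], hand=[0,0,0,0,0])

```text
clock: 2.42
eef_pos: [0.4585, 0.1142, 0.318]
tool_rot: [0.36, 0.933, -0.0, -0.001]
ft_force: [0.8, -0.6, -0.2]
grip_width: 0.0853
```

Emit:
arm_command([
  [-6.7,-2.9,0],
  [-6.7,-2.9,0],
  [-6.7,-2.9,0],
  [-6.7,-2.9,0],
  [-6.7,-2.9,0],
], turn=[0.1,0.2,0.3,0.417,0.417], hand=[0,0,0,0,0])

```text
clock: 2.83
eef_pos: [0.4892, 0.0476, 0.3181]
tool_rot: [0.544, 0.839, -0.0, -0.001]
ft_force: [0.1, 0.4, 0.6]
grip_width: 0.0855
```

Emit:
arm_command([
  [-7.3,0,0],
  [-7.3,0,0],
  [-7.3,0,0],
  [-7.3,0,0],
  [-7.3,0,0],
], turn=[0.1,0.2,0.3,0.417,0.417], hand=[0,0,0,0,0])

```text
clock: 3.25
eef_pos: [0.5191, -0.0193, 0.3183]
tool_rot: [0.705, 0.709, -0.0, -0.001]
ft_force: [-0.1, 0.0, 0.3]
grip_width: 0.085
```

```bash
python3 - <<'E'
from h import *
p,d,W,t,i=wshot('w2')
print(pose(), spot_point('wrist','rack')[:1],spot_point('wrist','first')[:1])
E
```

```text
(array([ 0.51904268, -0.01916235,  0.31840945]), 0.008918630194291885) [] [{'location': [219.4, 418.7], 'conf': 0.8}]
```

View pics/w2.png

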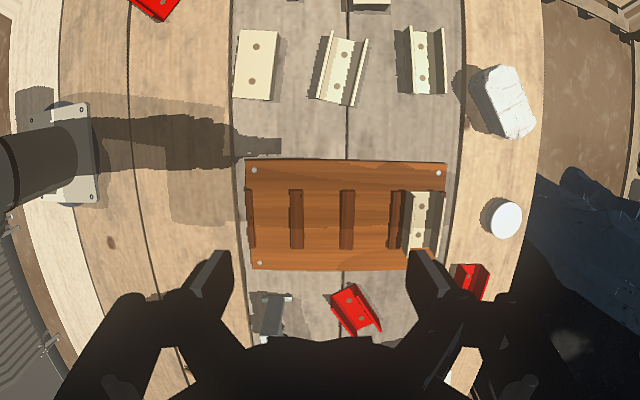

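Rack at px (345,215) with empty slots; the fixed trough is at (420,220). T3 is at (424,60), T2 at (340,72), C2 at (257,65).

```bash
python3 - <<'E'
from h import *
z=np.load('/tmp/w1.npz');W=z['W'];p=z['p'].astype(int);ok=(z['d']>0)&(z['t']<1.25)&(abs(p[...,0]-p[...,2])<110)
for k,c in {'C1':(.368,.289),'C3':(.585,.255),'T1':(.496,.277)}.items(): print(k,meas(W,ok,c,.063))
z=np.load('/tmp/w2.npz');W=z['W'];p=z['p'].astype(int);ok=(z['d']>0)&(z['t']<1.25)
for k,c in {'C2':(.426,.119),'T2':(.547,.112),'T3':(.6715,.132),'F':(.675,-.122)}.items(): print(k,meas(W,ok,c,.063,.03 if k!='F' else .045,.06))
near=ok&(abs(W[...,0]-.55)<.2)&(abs(W[...,1]+.12)<.13)&(p[...,0]-p[...,2]>45)
b=near&(abs(W[...,2]-.012)<.004);b=cv2.morphologyEx(b.astype(np.uint8),cv2.MORPH_OPEN,np.ones((3,3)))>0
print('board',cv2.minAreaRect(W[b][:,:2].astype(np.float32)*1000),np.median(W[b][:,2]))
hi=near&(W[...,2]>.017)&(W[...,2]<.028)
n,L,st,_=cv2.connectedComponentsWithStats(hi.astype(np.uint8))
for k in range(1,n):
    if st[k,4]>60: q=W[L==k];print('batten',cv2.minAreaRect(q[:,:2].astype(np.float32)*1000),np.median(q[:,2]),st[k])
# board edge lines
rows=[];E=W[b]
for lo in np.arange(.40,.70,.02):
    s=E[(E[:,0]>lo)&(E[:,0]<lo+.02)]
    if len(s)>20: rows.append((lo+.01,s[:,1].max(),s[:,1].min()))
rows=np.array(rows);print('y+ edge',np.polyfit(rows[:,0]-.55,rows[:,1],1),'y- ',np.polyfit(rows[:,0]-.55,rows[:,2],1))
rows=[]
for lo in np.arange(-.2,-.04,.01):
    s=E[(E[:,1]>lo)&(E[:,1]<lo+.01)]
    if len(s)>20: rows.append((lo+.005,s[:,0].max(),s[:,0].min()))
print(np.round(rows,4).tolist())
E
```

```text
C1 (array([365.4, 293.5]), (55.4, 100.8), 6.5, 0.0413, 2639)
C3 (array([567.8, 257. ]), (91.6, 100.6), 3.4, 0.0411, 2160)
T1 (array([512.5, 282. ]), (91.4, 100.9), 11.3, 0.0401, 760)
C2 (array([426.6, 118.7]), (55.3, 101.5), -6.5, 0.0413, 2648)
T2 (array([548.1, 111.5]), (54.8, 99.5), -12.4, 0.0409, 557)
T3 (array([672.9, 131.9]), (55.8, 100.4), 3.8, 0.0401, 730)
F (array([ 681.3, -119.2]), (55.5, 99.5), -0.2, 0.0524, 525)
board ((561.7106323242188, -119.72504425048828), (191.0302276611328, 319.8690490722656), 89.68485260009766) 0.013018244
batten ((407.7617492675781, -118.71537017822266), (11.075671195983887, 99.8686294555664), 0.2257271707057953) 0.020911535 [245 189  11  60 348]
batten ((481.6211853027344, -118.38877868652344), (98.69014739990234, 19.578067779541016), 88.92515563964844) 0.020987982 [290 190  13  59 742]
batten ((562.305419921875, -117.94166564941406), (98.32390594482422, 22.222463607788086), 89.2569351196289) 0.020903213 [339 190  16  59 771]
batten ((637.7701416015625, -120.72988891601562), (19.32421875, 98.9691162109375), 4.441840648651123) 0.020967847 [388 192  13  58 454]
batten ((681.1163940429688, -120.06355285644531), (30.772916793823242, 98.16725158691406), 4.017242908477783) 0.018119805 [411 192  19  56 608]
y+ edge [-0.00546546 -0.02470936] y-  [ 0.1740858  -0.20366098]
[[-0.195, 0.7196, 0.4019], [-0.185, 0.7179, 0.4027], [-0.175, 0.7105, 0.4034], [-0.165, 0.6321, 0.4126], [-0.155, 0.6309, 0.4126], [-0.145, 0.6298, 0.4113], [-0.135, 0.6304, 0.4115], [-0.125, 0.6317, 0.4125], [-0.115, 0.6308, 0.4119], [-0.105, 0.63, 0.4122], [-0.095, 0.6304, 0.4128], [-0.085, 0.6302, 0.4132], [-0.075, 0.7055, 0.4124], [-0.065, 0.7212, 0.4031], [-0.055, 0.722, 0.4037], [-0.045, 0.7215, 0.4041]]
```

```bash
python3 - <<'E'
from h import *
plan((.673,.132,.13,math.radians(3.8),.0),(.673,.132,.027,None,0),(.673,.132,.027,None,.6),(.673,.132,.14,None,.6))
E
```

```text
at [ 0.5191 -0.0192  0.3187] 0.5 t 3.4 w 0.0853
T [7.5, 7.76, 9.44] turn -0.029 rows 5 hand 0.0
T [7.27, 7.97, 9.44] turn -0.029 rows 5 hand 0.0
T [0.0, 0.0, 10.3] turn 0.0 rows 4 hand 0
T [0.0, 0.0, -0.0] turn 0.0 rows 2 hand 0.6
T [0.0, 0.0, -11.3] turn 0.0 rows 4 hand 0.6
```

Emit:
arm_command([
  [7.5,7.8,9.4],
  [7.5,7.8,9.4],
  [7.5,7.8,9.4],
  [7.5,7.8,9.4],
  [7.5,7.8,9.4],
], turn=[-0.03,-0.03,-0.03,-0.03,-0.03], hand=[0,0,0,0,0])

```text
clock: 3.82
eef_pos: [0.5964, 0.0578, 0.2197]
tool_rot: [0.693, 0.721, -0.003, -0.003]
ft_force: [-0.9, 0.3, -0.2]
grip_width: 0.0853
```

Emit:
arm_command([
  [7.3,8.0,9.4],
  [7.3,8.0,9.4],
  [7.3,8.0,9.4],
  [7.3,8.0,9.4],
  [7.3,8.0,9.4],
], turn=[-0.03,-0.03,-0.03,-0.03,-0.03], hand=[0,0,0,0,0])

```text
clock: 4.23
eef_pos: [0.6738, 0.1323, 0.1264]
tool_rot: [0.683, 0.73, -0.002, -0.002]
ft_force: [-1.1, 0.5, 0.1]
grip_width: 0.0851
```

```bash
python3 - <<'E'
from h import *
plan((.673,.132,.027,math.radians(3.8),0))
E
```

```text
at [0.6738 0.1323 0.1264] 3.8 t 4.2333 w 0.0851
T [-0.03, -0.08, 9.94] turn 0.001 rows 4 hand 0
```

Emit:
arm_command([
  [0,0,9.9],
  [0,0,9.9],
  [0,0,9.9],
  [0,0,9.9],
], turn=[0,0,0,0], hand=[0,0,0,0])

```text
clock: 4.57
eef_pos: [0.6706, 0.1286, 0.028]
tool_rot: [0.685, 0.729, -0.004, -0.003]
ft_force: [-0.4, -1.0, -0.9]
grip_width: 0.0855
```

Emit:
arm_command([
  [0,0,0],
  [0,0,0],
  [0,0,0],
  [0,0,0],
  [0,0,0],
], turn=[0,0,0,0,0], hand=[0.6,0.6,0.6,0.6,0.6])

```text
clock: 4.98
eef_pos: [0.6762, 0.1302, 0.0341]
tool_rot: [0.685, 0.728, 0.001, 0.001]
ft_force: [0.6, 0.2, 0.1]
grip_width: 0.0344
```

Emit:
arm_command([
  [0,0,-11],
  [0,0,-11],
  [0,0,-11],
  [0,0,-11],
], turn=[0,0,0,0], hand=[0.6,0.6,0.6,0.6])

```text
clock: 5.32
eef_pos: [0.6795, 0.1309, 0.1516]
tool_rot: [0.685, 0.728, 0.006, 0.005]
ft_force: [0.6, 0.4, -0.3]
grip_width: 0.034
```

```bash
python3 - <<'E'
from h import *
p,d,W,t,i=wshot('w3')
x,y=.5615+.040,-.1197
plan((x,y,.137,-.005,.6),(x,y,.06,None,.6))
E
```

```text
at [0.6782 0.1306 0.1481] 3.5 t 5.3667 w 0.0341
T [-12.26, -4.59, 0.55] turn 0.033 rows 5 hand 0.6
T [-12.4, -4.18, 0.55] turn 0.033 rows 5 hand 0.6
T [-0.0, 0.0, 7.7] turn 0.0 rows 3 hand 0.6
```

View pics/w3.png

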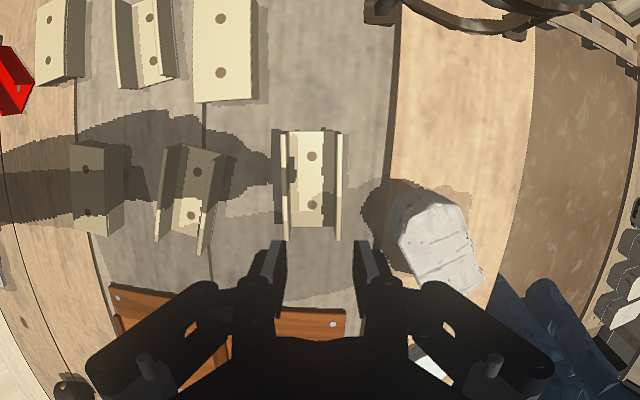

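The grasp missed: the fingers closed to 34 mm without any contact. The trough is visible at px (312,185), in front of the fingers, so it may have been knocked. I'll remeasure.

```bash
python3 - <<'E'
from h import *
z=np.load('/tmp/w3.npz');W=z['W'];ok=(z['d']>0)&(z['t']<1.2)
print(W[185,290],W[185,312],W[150,220],W[150,75],W[60,230])
s=ok&(W[...,2]>.03)&(W[...,2]<.05)
n,L,st,_=cv2.connectedComponentsWithStats(s.astype(np.uint8))
for k in range(1,n):
    if st[k,4]>80:
        q=W[L==k];print(st[k],[np.round(v,1) for v in cv2.minAreaRect(q[:,:2].astype(np.float32)*1000)])
p,d=camera('side');W=cloud('side',d);s=(d>0)&(W[...,2]>.03)&(W[...,2]<.05)&(p[...,0]>60)
print(meas(W,s,(.673,.19),.075))
for k,c in PC.items(): print(k,meas(W,s,c,.06))
E
```

```text
[0.6517956  0.12652653 0.00612617] [0.6738605  0.12748927 0.00512725] [0.5777731  0.15854198 0.00129902] [0.41666582 0.16435927 0.04255711] [0.59634197 0.24453709 0.0398847 ]
[  35    0   37   87 2728] [array([366. , 293.6]), array([ 57.6, 101.1]), np.float64(6.5)]
[111   0  16  89 830] [array([472., 273.]), array([ 7.1, 98.3]), np.float64(11.0)]
[152   0  16  76 690] [array([521.8, 272.9]), array([ 6.5, 79. ]), np.float64(11.4)]
[ 192    0   62  103 6084] [array([586.8, 257. ]), array([55.2, 97.9]), np.float64(4.3)]
[381   0 125  36 451] [array([785.3, 297.9]), array([ 16.7, 121.8]), np.float64(85.8)]
[522  19  17   9  87] [array([883.4, 321.4]), array([ 3.3, 15.2]), np.float64(87.7)]
[  0  51  21  34 246] [array([265. , 278.1]), array([ 5.8, 80.3]), np.float64(49.3)]
[  0 101   9  16  82] [array([253.2, 223.2]), array([ 6.8, 28.1]), np.float64(47.9)]
[280 133  10 108 714] [array([648.9, 131.5]), array([ 6. , 99.3]), np.float64(3.2)]
[334 133   9 108 666] [array([698., 134.]), array([ 6. , 99.6]), np.float64(2.9)]
[  69  142   44   95 3441] [array([426.8, 119.1]), array([100.7,  56.
[... 170 characters left out ...]
6.2]), np.float64(77.8)]
[390 193  55  41 382] [array([768.3, 121.9]), array([59.8, 16.7]), np.float64(39.5)]
[532 313  49  37 530] [array([1059.5,  -68.9]), array([60.9, 69.9]), np.float64(79.4)]
[ 53 383  37  17 295] [array([ 199.2, -302.1]), array([38. , 98.2]), np.float64(89.9)]
(array([658.3, 179.7]), (73.4, 139.8), 24.8, 0.0352, 51)
C1 (array([365.5, 287.4]), (57.1, 104.8), 6.2, 0.0371, 153)
C2 (array([425. , 114.9]), (54.6, 108.3), -6.7, 0.0371, 184)
C3 (array([569.8, 253.5]), (87.5, 107.8), 6.9, 0.0369, 149)
T1 (array([492.8, 275.4]), (58.9, 106.3), 10.9, 0.0351, 62)
T2 (array([547.6, 107. ]), (55.7, 99.8), -13.6, 0.0355, 45)
T3 (array([671.9, 131.1]), (59.7, 103.1), 3.9, 0.0345, 69)
```

```bash
python3 - <<'E'
from h import *
o=get_obs();print(o['eef_pos'],o['joint_vel'].round(3),o['joint_pos'].round(3),o['clock'])
camera('wrist');o=get_obs();print(o['eef_pos'],o['joint_vel'].round(3),o['clock'], camera_info('wrist')['world_to_cam'][:3,3])
E
```

```text
[0.67644555 0.13031701 0.14490399] [ 0.002  0.042 -0.066 -0.009  0.002  0.002] [ 0.19   0.657  0.457  1.365 -0.     1.7  ] 5.4167
[0.67509022 0.130041   0.14257481] [ 0.     0.032 -0.042 -0.002  0.002  0.   ] 5.4667 [-0.68120506  0.069748    0.33175614]
```

Emit:
arm_command([
  [0,0,5],
  [0,0,5],
  [0,0,5],
  [0,0,5],
], turn=[0,0,0,0], hand=[0,0,0,0])

```text
clock: 5.8
eef_pos: [0.6733, 0.1297, 0.0898]
tool_rot: [0.685, 0.728, -0.002, -0.002]
ft_force: [0.1, 0.3, -0.1]
grip_width: 0.0806
```

```bash
python3 - <<'E'
from h import *
plan((.6735,.1325,.025,math.radians(3.5),0))
camera('wrist');o=get_obs();print(o['eef_pos'],o['joint_vel'].round(3),o['clock'])
plan((.6735,.1325,.025,math.radians(3.5),0))
E
```

```text
at [0.6733 0.1297 0.0898] 3.5 t 5.8 w 0.0806
T [0.28, 0.04, 6.48] turn -0.0 rows 3 hand 0
[0.67467621 0.12995441 0.09156799] [-0.001 -0.026  0.034 -0.005 -0.001 -0.   ] 5.85
at [0.6747 0.13   0.0916] 3.5 t 5.85 w 0.085
T [0.26, -0.1, 6.66] turn -0.0 rows 3 hand 0
```

Emit:
arm_command([
  [0.25,-0.1,2.4],
  [0.25,-0.1,4.8],
  [0.25,-0.1,6.2],
  [0.25,-0.1,7.1],
  [0.25,-0.1,7.1],
], turn=[0,0,0,0,0], hand=[0,0,0,0,0])

```text
clock: 6.27
eef_pos: [0.6731, 0.1323, 0.0196]
tool_rot: [0.685, 0.728, -0.001, -0.001]
ft_force: [-0.4, -0.3, 0.8]
grip_width: 0.0852
```

Emit:
arm_command([
  [0,0,0],
  [0,0,0],
  [0,0,0],
  [0,0,0],
  [0,0,0],
], turn=[0,0,0,0,0], hand=[0,0.3,0.6,0.6,0.6])

```text
clock: 6.68
eef_pos: [0.6752, 0.1327, 0.0233]
tool_rot: [0.685, 0.728, 0.002, 0.001]
ft_force: [-1.9, 0.3, 4.9]
grip_width: 0.0507
```

Emit:
arm_command([
  [0,0,0],
  [0,0,0],
], turn=[0,0], hand=[0.6,0.6])

```text
clock: 6.85
eef_pos: [0.6752, 0.1327, 0.0233]
tool_rot: [0.685, 0.728, 0.002, 0.001]
ft_force: [-1.0, -0.0, 5.2]
grip_width: 0.0507
```

Emit:
arm_command([
  [0,0,-2],
  [0,0,-5],
  [0,0,-8],
  [0,0,-11.5],
  [0,0,-11.5],
], turn=[0,0,0,0,0], hand=[0.6,0.6,0.6,0.6,0.6])

```text
clock: 7.27
eef_pos: [0.6781, 0.1333, 0.1451]
tool_rot: [0.685, 0.728, 0.006, 0.004]
ft_force: [2.5, 0.1, -0.4]
grip_width: 0.0502
```

Emit:
arm_command([
  [0,0,0],
  [0,0,0],
  [0,0,0],
], turn=[0,0,0], hand=[0.6,0.6,0.6])

```text
clock: 7.52
eef_pos: [0.6724, 0.1322, 0.1338]
tool_rot: [0.685, 0.728, -0.002, -0.001]
ft_force: [-1.3, -0.4, -2.5]
grip_width: 0.0506
```

```bash
python3 - <<'E'
from h import *
p,d,W,t,i=wshot('w4')
x,y=.6015,-.1197
plan((x,y,.135,-.005,.6),(x,y,.06,None,.6))
E
```

```text
at [0.6723 0.1322 0.1334] 3.5 t 7.5667 w 0.0507
T [-12.35, -4.3, -0.08] turn 0.033 rows 5 hand 0.6
T [-12.49, -3.89, -0.08] turn 0.033 rows 5 hand 0.6
T [0.0, -0.0, 7.5] turn 0.0 rows 3 hand 0.6
```

View pics/w4.png

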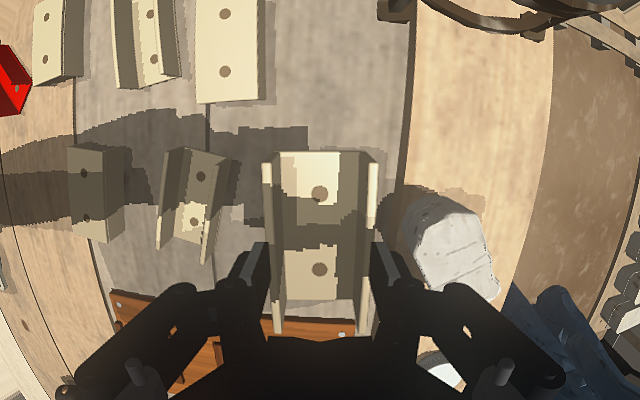

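The trough is held: it sits between the pads at px (318,240).

```bash
cat >>h.py <<'E'
def held(p,d,W,t):
    q,a=pose();m=(d>0)&(t<1.3)&(p.min(-1)>70)&(np.hypot(W[...,0]-q[0],W[...,1]-q[1])<.07)&(abs(W[...,2]-q[2]-.017)<.012)
    rc=cv2.minAreaRect(W[m][:,:2].astype(np.float32)*1000);print('held',np.round(rc[0],1),np.round(rc[1],1),round(rc[2],1),'ztop-tcp',round(float(np.median(W[m][:,2])-q[2]),4),'tcp',q.round(4),round(math.degrees(a),1))
E
python3 - <<'E'
from h import *
z=np.load('/tmp/w4.npz');held(z['p'],z['d'],z['W'],z['t'])
E
```

```text
held [666.3 131.9] [ 65.6 100. ] 3.5 ztop-tcp 0.0178 tcp [0.6723 0.1322 0.1334] 3.5
```

Emit:
arm_command([
  [-12.3,-4.3,0],
  [-12.3,-4.3,0],
  [-12.3,-4.3,0],
  [-12.3,-4.3,0],
  [-12.3,-4.3,0],
], turn=[0.033,0.033,0.033,0.033,0.033], hand=[0.6,0.6,0.6,0.6,0.6])

```text
clock: 7.98
eef_pos: [0.6366, 0.0039, 0.1343]
tool_rot: [0.699, 0.715, -0.001, -0.001]
ft_force: [0.5, 1.2, -2.1]
grip_width: 0.0506
```

Emit:
arm_command([
  [-4,-1.3,0],
  [-8,-2.6,0],
  [-11,-3.5,0],
  [-12.5,-3.9,0],
  [-12.5,-3.9,0],
], turn=[0.033,0.033,0.033,0.033,0.033], hand=[0.6,0.6,0.6,0.6,0.6])

```text
clock: 8.4
eef_pos: [0.602, -0.1214, 0.1348]
tool_rot: [0.71, 0.704, -0.001, -0.0]
ft_force: [-0.0, 0.1, -1.4]
grip_width: 0.0505
```

Emit:
arm_command([
  [0,0,2],
  [0,0,4],
  [0,0,5],
  [0,0,5],
  [0,0,5],
], turn=[0,0,0,0,0], hand=[0.6,0.6,0.6,0.6,0.6])

```text
clock: 8.82
eef_pos: [0.6026, -0.1175, 0.0848]
tool_rot: [0.708, 0.706, -0.001, -0.001]
ft_force: [0.4, -0.4, -1.7]
grip_width: 0.0504
```

Emit:
arm_command([
  [0,0,0],
  [0,0,0],
  [0,0,0],
], turn=[0,0,0], hand=[0.6,0.6,0.6])

```text
clock: 9.07
eef_pos: [0.6039, -0.1189, 0.0871]
tool_rot: [0.709, 0.705, 0.001, 0.001]
ft_force: [-0.1, -0.0, -1.0]
grip_width: 0.0506
```

```bash
python3 - <<'E'
from h import *
p,d,W,t,i=wshot('w5');held(p,d,W,t)
plan((.6015,-.1197,.036,-.005,.6))
E
```

```text
held [ 607.  -118.4] [70.  99.7] 0.4 ztop-tcp 0.0177 tcp [ 0.6037 -0.119   0.087 ] -0.3
at [ 0.6037 -0.119   0.087 ] -0.3 t 9.1167 w 0.0506
T [-0.07, -0.22, 5.1] turn 0.0 rows 3 hand 0.6
```

View pics/w5.png

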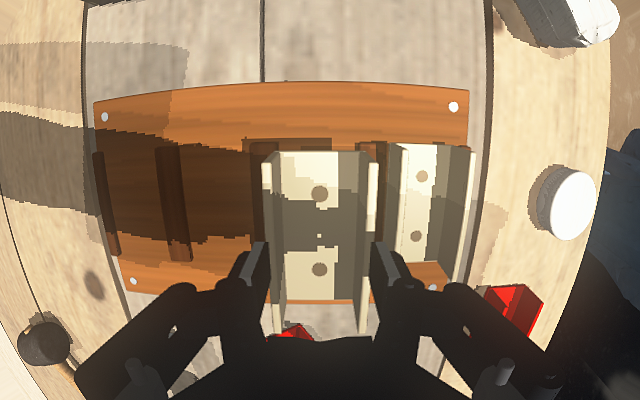

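```bash
python3 - <<'E'
from h import *
z=np.load('/tmp/w5.npz');W,p,d=z['W'],z['p'].astype(int),z['d']
for r in(170,190,210):
    for lo,hi,zl,zh,n in((250,400,.095,.115,'held walls'),(380,490,.045,.06,'fixed walls'),(90,200,.017,.025,'battens')):
        c=np.arange(lo,hi);w=W[r,c];m=(w[:,2]>zl)&(w[:,2]<zh)&(p[r,c].min(-1)>(60 if n!='battens' else 5));print(r,n,[(int(g[0]),int(g[-1]),w[g[0]-lo,0].round(4),w[g[-1]-lo,0].round(4),w[g,2].mean().round(4) if 0 else '') for g in np.split(c[m],np.where(np.diff(c[m])>2)[0]+1) if len(g)>2])
E
```

```text
170 held walls [(261, 273, np.float32(0.5766), np.float32(0.5813), ''), (364, 378, np.float32(0.6251), np.float32(0.6303), '')]
170 fixed walls [(398, 407, np.float32(0.655), np.float32(0.66), ''), (464, 473, np.float32(0.704), np.float32(0.7079), '')]
170 battens [(94, 103, np.float32(0.4046), np.float32(0.4128), ''), (156, 180, np.float32(0.4722), np.float32(0.493), '')]
190 held walls [(262, 274, np.float32(0.5765), np.float32(0.5814), ''), (363, 377, np.float32(0.625), np.float32(0.6304), '')]
190 fixed walls [(396, 405, np.float32(0.6548), np.float32(0.6592), ''), (461, 472, np.float32(0.7035), np.float32(0.7083), '')]
190 battens [(97, 107, np.float32(0.4036), np.float32(0.4129), ''), (159, 182, np.float32(0.4717), np.float32(0.4932), '')]
210 held walls [(263, 275, np.float32(0.5766), np.float32(0.5812), ''), (363, 375, np.float32(0.6252), np.float32(0.6298), '')]
210 fixed walls [(395, 404, np.float32(0.6553), np.float32(0.6595), ''), (458, 469, np.float32(0.7035), np.float32(0.7085), '')]
210 battens [(101, 109, np.float32(0.4042), np.float32(0.4124), ''), (161, 185, np.float32(0.4713), np.float32(0.4929), '')]
```

Emit:
arm_command([
  [0,-0.15,1],
  [0,-0.15,2],
  [0,-0.15,2.8],
  [0,-0.15,3.4],
  [0,-0.15,3.4],
], turn=[0,0,0,0,0], hand=[0.6,0.6,0.6,0.6,0.6])

```text
clock: 9.53
eef_pos: [0.5995, -0.1187, 0.0492]
tool_rot: [0.709, 0.705, -0.001, -0.002]
ft_force: [-0.4, 0.5, -2.1]
grip_width: 0.0507
```

Emit:
arm_command([
  [0,0,0.5],
  [0,0,1],
  [0,0,1.4],
  [0,0,1.7],
  [0,0,1.7],
], turn=[0,0,0,0,0], hand=[0.6,0.6,0.6,0.6,0.6])

```text
clock: 9.95
eef_pos: [0.6014, -0.119, 0.0354]
tool_rot: [0.709, 0.705, 0.0, 0.0]
ft_force: [-2.6, 1.2, 1.8]
grip_width: 0.0504
```

Emit:
arm_command([
  [0,0,0],
  [0,0,0],
  [0,0,0],
], turn=[0,0,0], hand=[0.6,0.6,0.6])

```text
clock: 10.2
eef_pos: [0.6014, -0.119, 0.0354]
tool_rot: [0.709, 0.705, 0.0, 0.0]
ft_force: [-2.6, 0.8, 3.0]
grip_width: 0.0504
```

Emit:
arm_command([
  [0,0,0],
  [0,0,0],
  [0,0,-1],
  [0,0,-4],
  [0,0,-8],
], turn=[0,0,0,0,0], hand=[0.22,0.22,0.22,0.22,0])

```text
clock: 10.62
eef_pos: [0.5986, -0.1184, 0.1123]
tool_rot: [0.709, 0.705, -0.002, -0.003]
ft_force: [1.0, 0.3, 0.0]
grip_width: 0.0772
```

Emit:
arm_command([
  [0,0,-1],
  [0,0,-1],
  [0,0,-1],
], turn=[0,0,0], hand=[0,0,0])

```text
clock: 10.87
eef_pos: [0.6025, -0.1192, 0.1264]
tool_rot: [0.709, 0.705, 0.001, 0.001]
ft_force: [-0.1, 0.4, -0.4]
grip_width: 0.0856
```

```bash
python3 - <<'E'
from h import *
p,d,W,t,i=wshot('w6')
ok=(d>0)&(t<1.25)&(p.min(-1)>50)
print('placed',meas(W,ok,(.602,-.119),.063,.045,.06),'T2',meas(W,ok,(.548,.1115),.063))
plan((.548,.1115,.12,math.radians(-12.4),0),(.548,.1115,.020,None,0))
E
```

```text
placed (array([ 617., -119.]), (86.8, 99.4), -0.3, 0.0529, 2357) T2 None
at [ 0.6013 -0.119   0.1248] -0.3 t 10.9167 w 0.0854
T [11.51, -2.72, 0.24] turn 0.106 rows 4 hand 0
T [11.16, -3.92, 0.24] turn 0.106 rows 4 hand 0
T [0.0, 0.0, 10.0] turn 0.0 rows 4 hand 0
```

Emit:
arm_command([
  [11.5,-2.7,0.2],
  [11.5,-2.7,0.2],
  [11.5,-2.7,0.2],
  [11.5,-2.7,0.2],
], turn=[0.106,0.106,0.106,0.106], hand=[0,0,0,0])

```text
clock: 11.25
eef_pos: [0.5717, 0.0017, 0.1207]
tool_rot: [0.743, 0.669, -0.001, -0.003]
ft_force: [-0.8, -0.7, -0.3]
grip_width: 0.0852
```

Emit:
arm_command([
  [4,-1.4,0],
  [8,-2.8,0],
  [10.5,-3.7,0.2],
  [11.2,-3.9,0.2],
  [11.2,-3.9,0.2],
], turn=[0.106,0.106,0.106,0.106,0.106], hand=[0,0,0,0,0])

```text
clock: 11.67
eef_pos: [0.5472, 0.1134, 0.1193]
tool_rot: [0.778, 0.628, -0.001, -0.001]
ft_force: [-1.1, 0.0, 0.2]
grip_width: 0.0855
```

Emit:
arm_command([
  [0,0,0],
  [0,0,1],
  [0,0,2],
  [0,0,2],
], turn=[0,0,0,0], hand=[0,0,0,0])

```text
clock: 12.0
eef_pos: [0.5469, 0.11, 0.0977]
tool_rot: [0.78, 0.625, -0.002, -0.001]
ft_force: [-1.6, 0.4, 0.1]
grip_width: 0.0856
```

```bash
python3 - <<'E'
from h import *
p,d,W,t,i=wshot('w7');ok=(d>0)&(t<1.25)&(p.min(-1)>50)
print('T2',meas(W,ok,(.548,.1115),.063))
plan((.548,.1115,.022,math.radians(-12.4),0))
E
```

```text
T2 (array([548.6, 112.1]), (54.4, 99.2), -12.4, 0.0409, 2100)
at [0.5473 0.1102 0.0986] -12.5 t 12.05 w 0.0853
T [0.14, 0.04, 7.66] turn -0.003 rows 3 hand 0
```

Emit:
arm_command([
  [0.15,0.1,2.6],
  [0.15,0.1,5],
  [0.15,0.1,6.6],
  [0.15,0.1,7.6],
  [0.15,0.1,7.6],
], turn=[0,0,0,0,0], hand=[0,0,0,0,0])

```text
clock: 12.47
eef_pos: [0.548, 0.112, 0.0223]
tool_rot: [0.78, 0.626, -0.002, -0.001]
ft_force: [0.3, -0.2, 0.3]
grip_width: 0.0857
```

Emit:
arm_command([
  [0,0,0],
  [0,0,0],
  [0,0,0],
  [0,0,0],
  [0,0,0],
], turn=[0,0,0,0,0], hand=[0.1,0.3,0.6,0.6,0.6])

```text
clock: 12.88
eef_pos: [0.5521, 0.1136, 0.0278]
tool_rot: [0.779, 0.626, 0.002, 0.001]
ft_force: [-0.4, 0.3, 6.1]
grip_width: 0.034
```

Emit:
arm_command([
  [0,0,0],
  [0,0,0],
], turn=[0,0], hand=[0.6,0.6])

```text
clock: 13.05
eef_pos: [0.5522, 0.1136, 0.0278]
tool_rot: [0.779, 0.626, 0.003, 0.001]
ft_force: [-1.1, -0.2, 7.9]
grip_width: 0.0342
```

Emit:
arm_command([
  [0,0,-2],
  [0,0,-5],
  [0,0,-8],
  [0,0,-11],
  [0,0,-11],
], turn=[0,0,0,0,0], hand=[0.6,0.6,0.6,0.6,0.6])

```text
clock: 13.47
eef_pos: [0.5545, 0.114, 0.1427]
tool_rot: [0.779, 0.626, 0.006, 0.003]
ft_force: [1.6, 0.5, -0.6]
grip_width: 0.0341
```

Emit:
arm_command([
  [0,0,0],
  [0,0,0],
  [0,0,0],
  [0,0,0],
], turn=[0,0,0,0], hand=[0.6,0.6,0.6,0.6])

```text
clock: 13.8
eef_pos: [0.5488, 0.1128, 0.1333]
tool_rot: [0.78, 0.626, -0.001, -0.001]
ft_force: [0.1, 0.1, -0.5]
grip_width: 0.0344
```

```bash
python3 - <<'E'
from h import *
plan((.522,-.1197,.135,-.005,.6),(.522,-.1197,.09,None,.6))
E
```

```text
at [0.5488 0.1128 0.1333] -12.4 t 13.8 w 0.0344
T [-11.64, 1.19, -0.08] turn -0.106 rows 4 hand 0.6
T [-11.7, -0.04, -0.08] turn -0.106 rows 4 hand 0.6
T [0.0, 0.0, 4.5] turn 0.0 rows 3 hand 0.6
```

```bash
python3 - <<'E'
from h import *
p,d,W,t,i=wshot('w8');ok=(d>0)&(t<1.25)&(p.min(-1)>50)
print('T2',meas(W,ok,(.548,.1115),.07))
print(W[200,:][::20].round(3)[10:22].tolist())
# finger tips: dark near points in z window
q,a=pose();m=(d>0)&(p.max(-1)<60)&(np.hypot(W[...,0]-q[0],W[...,1]-q[1])<.05)
c,s=math.cos(a),math.sin(a);X=W[m]-q;L=np.stack([-s*X[:,0]+c*X[:,1],c*X[:,0]+s*X[:,1],-X[:,2]],1)
m2=L[:,2]<.05
for side in(-1,1):
    l=L[(np.sign(L[:,1])==side)&m2];print(side,len(l),np.percentile(l,[1,50,99],axis=0).round(4).tolist())
E
```

```text
T2 (array([548.4, 112. ]), (54.8, 99.1), -12.2, 0.0409, 1627)
[[0.444, 0.133, 0.041], [0.454, 0.124, 0.018], [0.467, 0.115, -0.0], [0.487, 0.111, 0.001], [0.507, 0.106, 0.0], [0.527, 0.104, 0.006], [0.545, 0.1, 0.006], [0.564, 0.095, 0.005], [0.583, 0.09, 0.001], [0.603, 0.086, 0.002], [0.623, 0.081, 0.001], [0.643, 0.077, 0.002]]
-1 16230 [[-0.0103, -0.049, -0.1156], [0.0111, -0.0236, -0.092], [0.0203, -0.0006, -0.0259]]
1 16329 [[-0.0105, 0.0008, -0.1156], [0.0111, 0.0236, -0.0915], [0.0204, 0.0487, -0.0259]]
```

View pics/w8.png

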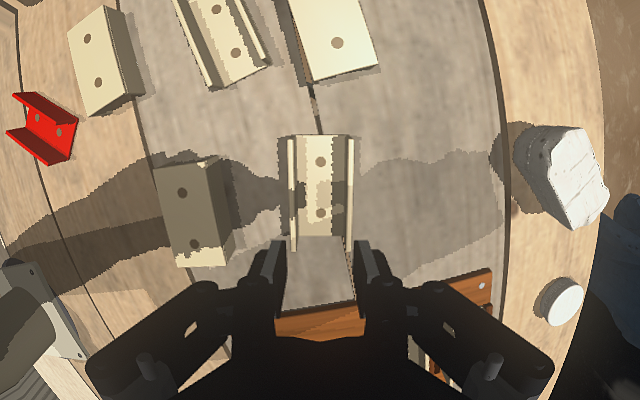

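```bash
python3 - <<'E'
from h import *
q=None
for n,q,a in(('w8',[.5488,.1128,.1333],-12.4),('w7',[.5473,.1102,.0986],-12.5),('w4',[.6723,.1322,.1334],3.5)):
    z=np.load(f'/tmp/{n}.npz');W,p,d,t=z['W'],z['p'],z['d'],z['t'];a=math.radians(a)
    X=W-np.array(q);c,s=math.cos(a),math.sin(a);L=np.stack([-s*X[...,0]+c*X[...,1],c*X[...,0]+s*X[...,1],-X[...,2]],-1)
    m=(p.max(-1)<75)&(d>0)&(np.abs(L[...,0])<.03)&(np.abs(L[...,1])<.07)&(L[...,2]<.03)
    print(n,'hist z',np.histogram(L[...,2][m],np.arange(-.05,.035,.005)))
    for r in(235,240,245,250,255,260): 
        cc=[x for x in range(200,440) if m[r,x]]
        if cc: x=cc[0];y=cc[-1];print(r,x,L[r,x].round(4).tolist(),y,L[r,y].round(4).tolist())
E
```

```text
w8 hist z (array([347, 449, 398, 332, 297, 231, 104,   9,   0,   0,   0,   0,   0,
         0,   0,   0]), array([-5.00000000e-02, -4.50000000e-02, -4.00000000e-02, -3.50000000e-02,
       -3.00000000e-02, -2.50000000e-02, -2.00000000e-02, -1.50000000e-02,
       -1.00000000e-02, -5.00000000e-03, -2.77555756e-17,  5.00000000e-03,
        1.00000000e-02,  1.50000000e-02,  2.00000000e-02,  2.50000000e-02,
        3.00000000e-02]))
245 270 [0.0119, -0.0237, -0.0254] 359 [0.0109, 0.0181, -0.0233]
250 260 [0.0071, -0.0296, -0.0213] 378 [0.0068, 0.028, -0.0206]
255 255 [0.0065, -0.0313, -0.0256] 383 [0.0066, 0.0296, -0.0257]
260 253 [0.0072, -0.0309, -0.032] 386 [0.0075, 0.0297, -0.0325]
w7 hist z (array([589, 527, 490, 402, 222,   8,   0,   0,   0,   0,   0,   0,   0,
         0,   0,   0]), array([-5.00000000e-02, -4.50000000e-02, -4.00000000e-02, -3.50000000e-02,
       -3.00000000e-02, -2.50000000e-02, -2.00000000e-02, -1.50000000e-02,
       -1.00000000e-02, -5.00000000e-03, -2.77555756e-17,  5.00000000e-03,
        1.00000000e-02,  1.50000000e-02,  2.00000000e-02,  2.50000000e-02,
  
[... 204 characters left out ...]
, -0.0314]
w4 hist z (array([470, 482, 411, 365, 336, 262,  98,   2,   0,   0,   0,   0,   1,
         3,   0,   0]), array([-5.00000000e-02, -4.50000000e-02, -4.00000000e-02, -3.50000000e-02,
       -3.00000000e-02, -2.50000000e-02, -2.00000000e-02, -1.50000000e-02,
       -1.00000000e-02, -5.00000000e-03, -2.77555756e-17,  5.00000000e-03,
        1.00000000e-02,  1.50000000e-02,  2.00000000e-02,  2.50000000e-02,
        3.00000000e-02]))
245 254 [0.0108, -0.0317, -0.0237] 385 [0.0112, 0.0307, -0.0244]
250 252 [0.0114, -0.0313, -0.0302] 388 [0.0108, 0.0313, -0.0288]
255 239 [0.0072, -0.0386, -0.0276] 401 [0.0077, 0.038, -0.0284]
260 236 [0.0074, -0.0387, -0.033] 403 [0.007, 0.0382, -0.0322]
```

T2 hasn't moved, at (548.4, 112.0). The fingers passed over its walls: in the cloud and by contact, the tips stand about 13–20 mm behind the reported TCP. So I need to go about 25 mm deeper, watching the force.

Emit:
arm_command([
  [0,0,3],
  [0,0,6],
  [0,0,9],
  [0,0,11],
  [0,0,12],
], turn=[0,0,0,0,0], hand=[0,0,0,0,0])

```text
clock: 14.27
eef_pos: [0.5466, 0.1123, 0.0106]
tool_rot: [0.78, 0.626, -0.003, -0.002]
ft_force: [-1.1, -0.5, -0.1]
grip_width: 0.0853
```

Emit:
arm_command([
  [0,0,0.5],
  [0,0,0.5],
  [0,0,0.5],
], turn=[0,0,0], hand=[0,0,0])

```text
clock: 14.52
eef_pos: [0.5507, 0.1132, 0.0105]
tool_rot: [0.78, 0.626, 0.001, 0.0]
ft_force: [0.3, -0.3, -0.1]
grip_width: 0.0855
```

Emit:
arm_command([
  [0,0,0.3],
  [0,0,0.6],
  [0,0,0.8],
  [0,0,0.8],
  [0,0,0.8],
], turn=[0,0,0,0,0], hand=[0,0,0,0,0])

```text
clock: 14.93
eef_pos: [0.55, 0.113, 0.002]
tool_rot: [0.78, 0.626, 0.0, 0.0]
ft_force: [0.0, 0.4, 0.9]
grip_width: 0.0856
```

Emit:
arm_command([
  [0,0,0.4],
  [0,0,0.4],
  [0,0,0.4],
  [0,0,0.4],
  [0,0,0.4],
], turn=[0,0,0,0,0], hand=[0.1,0.3,0.6,0.6,0.6])

```text
clock: 15.35
eef_pos: [0.5499, 0.113, -0.0022]
tool_rot: [0.78, 0.626, -0.0, -0.0]
ft_force: [0.1, 0.4, 0.4]
grip_width: 0.0528
```

Emit:
arm_command([
  [0,0,0],
  [0,0,0],
  [0,0,0],
], turn=[0,0,0], hand=[0.6,0.6,0.6])

```text
clock: 15.6
eef_pos: [0.5499, 0.1131, -0.0022]
tool_rot: [0.78, 0.626, 0.0, -0.0]
ft_force: [0.3, 0.6, 0.2]
grip_width: 0.0533
```

Emit:
arm_command([
  [0,0,-2],
  [0,0,-5],
  [0,0,-8],
  [0,0,-11],
  [0,0,-11],
], turn=[0,0,0,0,0], hand=[0.6,0.6,0.6,0.6,0.6])

```text
clock: 16.02
eef_pos: [0.5539, 0.1138, 0.114]
tool_rot: [0.78, 0.626, 0.005, 0.002]
ft_force: [1.8, 0.2, -2.5]
grip_width: 0.0533
```

Emit:
arm_command([
  [0,0,0],
  [0,0,0],
  [0,0,0],
], turn=[0,0,0], hand=[0.6,0.6,0.6])

```text
clock: 16.27
eef_pos: [0.5482, 0.1127, 0.1058]
tool_rot: [0.78, 0.626, -0.002, -0.001]
ft_force: [-0.2, -0.5, -2.0]
grip_width: 0.0532
```

```bash
python3 - <<'E'
from h import *
plan((.522,-.1197,.110,-.005,.6),(.522,-.1197,.065,None,.6))
E
```

```text
at [0.5482 0.1127 0.1058] -12.4 t 16.2667 w 0.0532
T [-11.63, 1.22, -0.21] turn -0.106 rows 4 hand 0.6
T [-11.69, -0.02, -0.21] turn -0.106 rows 4 hand 0.6
T [-0.0, 0.0, 4.5] turn 0.0 rows 3 hand 0.6
```

Emit:
arm_command([
  [-11.6,1.2,-0.2],
  [-11.6,1.2,-0.2],
  [-11.6,1.2,-0.2],
  [-11.6,1.2,-0.2],
], turn=[-0.106,-0.106,-0.106,-0.106], hand=[0.6,0.6,0.6,0.6])

```text
clock: 16.6
eef_pos: [0.5341, -0.0083, 0.1078]
tool_rot: [0.747, 0.664, -0.003, -0.0]
ft_force: [0.4, 0.5, -3.0]
grip_width: 0.053
```

Emit:
arm_command([
  [-4,0,0],
  [-8,0,0],
  [-10.8,0,0],
  [-11.7,0,0],
  [-11.7,0,0],
], turn=[-0.106,-0.106,-0.106,-0.106,-0.106], hand=[0.6,0.6,0.6,0.6,0.6])

```text
clock: 17.02
eef_pos: [0.5224, -0.1209, 0.1082]
tool_rot: [0.71, 0.704, -0.001, -0.001]
ft_force: [0.3, 0.8, -2.3]
grip_width: 0.0532
```

Emit:
arm_command([
  [0,0,1.5],
  [0,0,3],
  [0,0,4],
  [0,0,4.5],
  [0,0,4.5],
], turn=[0,0,0,0,0], hand=[0.6,0.6,0.6,0.6,0.6])

```text
clock: 17.43
eef_pos: [0.5223, -0.1176, 0.0629]
tool_rot: [0.708, 0.706, -0.001, -0.002]
ft_force: [-0.2, 1.0, -2.4]
grip_width: 0.0532
```

Emit:
arm_command([
  [0,0,0],
  [0,0,0],
  [0,0,0],
], turn=[0,0,0], hand=[0.6,0.6,0.6])

```text
clock: 17.68
eef_pos: [0.5245, -0.119, 0.0657]
tool_rot: [0.709, 0.705, 0.0, 0.001]
ft_force: [-0.4, -0.9, -2.5]
grip_width: 0.0531
```

```bash
cat >>h.py <<'E'
def held2(p,d,W,t,top):
    q,a=pose();ok=(d>0)&(t<1.3)&(p.min(-1)>55);z=q[2]+top
    print('held',meas(W,ok,q[:2],.07,z-.006,z+.006),'tcp',q.round(4),round(math.degrees(a),1))
E
python3 - <<'E'
from h import *
p,d,W,t,i=wshot('w9');held2(p,d,W,t,.042)
ok=(d>0)&(t<1.25)&(p.min(-1)>55)
print('S3',meas(W,ok&(W[...,0]<.64),(.602,-.119),.063,.045,.06),'F',meas(W,ok&(W[...,0]>.64),(.682,-.119),.063,.045,.06))
plan((.522,-.1197,.0098,-.005,.6))
E
```

```text
held (array([ 527.3, -111.5]), (73.9, 83.0), -0.1, 0.1088, 4930) tcp [ 0.5244 -0.1191  0.0656] -0.3
S3 (array([ 600.5, -115.2]), (54.8, 92.1), -0.3, 0.0525, 2665) F (array([ 681.5, -119.8]), (55.8, 99.9), -0.2, 0.0514, 2829)
at [ 0.5244 -0.1191  0.0656] -0.3 t 17.7333 w 0.0531
T [-0.06, -0.24, 5.58] turn 0.0 rows 3 hand 0.6
```

Emit:
arm_command([
  [0,-0.25,1.2],
  [0,-0.25,2.4],
  [0,-0.25,3.3],
  [0,-0.25,3.8],
  [0,-0.25,3.8],
], turn=[0,0,0,0,0], hand=[0.6,0.6,0.6,0.6,0.6])

```text
clock: 18.15
eef_pos: [0.5203, -0.1189, 0.0258]
tool_rot: [0.709, 0.705, -0.001, -0.001]
ft_force: [-0.7, 0.3, -1.8]
grip_width: 0.0531
```

Emit:
arm_command([
  [0,0,0.3],
  [0,0,0.8],
  [0,0,1.3],
  [0,0,1.7],
  [0,0,1.8],
], turn=[0,0,0,0,0], hand=[0.6,0.6,0.6,0.6,0.6])

```text
clock: 18.57
eef_pos: [0.5214, -0.1192, 0.0097]
tool_rot: [0.709, 0.705, 0.0, 0.0]
ft_force: [-3.7, 2.5, 13.9]
grip_width: 0.0529
```

Emit:
arm_command([
  [0,0,0.1],
  [0,0,0.1],
  [0,0,0.1],
], turn=[0,0,0], hand=[0.6,0.6,0.6])

```text
clock: 18.82
eef_pos: [0.5214, -0.1192, 0.0098]
tool_rot: [0.709, 0.705, 0.0, 0.001]
ft_force: [-3.7, 1.7, 11.7]
grip_width: 0.053
```

Emit:
arm_command([
  [0,0,0],
  [0,0,0],
  [0,0,-1],
  [0,0,-4],
  [0,0,-8],
], turn=[0,0,0,0,0], hand=[0.22,0.22,0.22,0.22,0.1])

```text
clock: 19.23
eef_pos: [0.5182, -0.1184, 0.0858]
tool_rot: [0.709, 0.705, -0.002, -0.003]
ft_force: [1.6, -0.0, 0.5]
grip_width: 0.0761
```

Emit:
arm_command([
  [0,0,-1],
  [0,0,-1],
  [0,0,-1],
], turn=[0,0,0], hand=[0,0,0])

```text
clock: 19.48
eef_pos: [0.522, -0.1193, 0.0989]
tool_rot: [0.709, 0.705, 0.001, 0.001]
ft_force: [-0.1, -0.7, -1.1]
grip_width: 0.0854
```

```bash
python3 - <<'E'
from h import *
plan((.496,.277,.09,math.radians(11),0))
E
```

```text
at [ 0.522  -0.1193  0.0989] -0.3 t 19.4833 w 0.0854
T [13.21, -0.93, 0.3] turn -0.066 rows 5 hand 0
T [13.24, -0.06, 0.3] turn -0.066 rows 5 hand 0
T [13.21, 0.81, 0.3] turn -0.066 rows 5 hand 0
```

Emit:
arm_command([
  [13.2,-0.9,0.3],
  [13.2,-0.9,0.3],
  [13.2,-0.9,0.3],
  [13.2,-0.9,0.3],
  [13.2,-0.9,0.3],
], turn=[-0.066,-0.066,-0.066,-0.066,-0.066], hand=[0,0,0,0,0])

```text
clock: 19.9
eef_pos: [0.511, 0.0155, 0.093]
tool_rot: [0.683, 0.73, -0.001, -0.001]
ft_force: [1.1, -0.3, -0.3]
grip_width: 0.0853
```

Emit:
arm_command([
  [13.2,0,0.3],
  [13.2,0,0.3],
  [13.2,0,0.3],
  [13.2,0,0.3],
  [13.2,0,0.3],
], turn=[-0.066,-0.066,-0.066,-0.066,-0.066], hand=[0,0,0,0,0])

```text
clock: 20.32
eef_pos: [0.5043, 0.1458, 0.0907]
tool_rot: [0.66, 0.752, -0.001, -0.0]
ft_force: [-0.9, -0.4, 0.3]
grip_width: 0.0855
```

Emit:
arm_command([
  [4,0.2,0],
  [8,0.5,0],
  [11.5,0.7,0],
  [13.2,0.8,0],
  [13.2,0.8,0.3],
], turn=[-0.066,-0.066,-0.066,-0.066,-0.066], hand=[0,0,0,0,0])

```text
clock: 20.73
eef_pos: [0.4969, 0.278, 0.0886]
tool_rot: [0.635, 0.773, 0.001, 0.0]
ft_force: [0.3, -0.0, -0.1]
grip_width: 0.0851
```

Emit:
arm_command([
  [0,0,0],
  [0,0,0],
  [0,0,0],
  [0,0,0],
], turn=[0,0,0,0], hand=[0,0,0,0])

```text
clock: 21.07
eef_pos: [0.4964, 0.2747, 0.0887]
tool_rot: [0.637, 0.771, -0.0, 0.0]
ft_force: [-0.7, 0.5, -0.4]
grip_width: 0.0856
```

```bash
cat >>h.py <<'E'
def allp(W,ok,zlo=.03,zhi=.05,mn=150):
    s=ok&(W[...,2]>zlo)&(W[...,2]<zhi)
    n,L,st,_=cv2.connectedComponentsWithStats(s.astype(np.uint8))
    for k in range(1,n):
        if st[k,4]>mn:
            q=W[L==k];rc=cv2.minAreaRect(q[:,:2].astype(np.float32)*1000)
            if max(rc[1])<115: print('  px',st[k,:4],np.round(rc[0],1),np.round(rc[1],1),round(rc[2],1))
E
python3 - <<'E'
from h import *
p,d,W,t,i=wshot('w10');ok=(d>0)&(t<1.25)&(p.min(-1)>55)
print(meas(W,ok,(.496,.277),.06));allp(W,ok)
plan((.496,.277,-.002,math.radians(11),0))
E
```

```text
(array([495.3, 278.6]), (54.5, 100.1), 10.9, 0.0409, 2342)
  px [403   0  28  32] [535.  425.9] [29.   7.3] 74.1
  px [121  89  70 136] [365.8 293.6] [ 55.6 100.5] 6.4
  px [279 137  13 136] [471.5 274. ] [  5.8 100.1] 11.0
  px [349 137  13 136] [519.3 283.4] [ 5.7 99.9] 10.9
  px [384 186  93 122] [586.1 258.3] [ 55.1 101.2] 4.3
  px [  0 300  14  41] [55.  -2.1] [75.1 14.5] 86.4
  px [221 314  34  35] [443.5 151.8] [32.3 28.5] 84.0
at [0.4964 0.275  0.0889] 10.9 t 21.1167 w 0.0852
T [0.2, -0.0, 9.09] turn -0.001 rows 4 hand 0
```

Emit:
arm_command([
  [0.4,0,2.5],
  [0.4,0,5],
  [0.4,0,7],
  [0.4,0,8.5],
  [0.4,0,9.1],
], turn=[0,0,0,0,0], hand=[0.08,0.08,0.08,0.08,0.08])

```text
clock: 21.53
eef_pos: [0.4937, 0.2789, -0.0045]
tool_rot: [0.636, 0.772, -0.002, -0.001]
ft_force: [-0.3, 0.0, -0.3]
grip_width: 0.0786
```

Emit:
arm_command([
  [0,0,0],
  [0,0,0],
  [0,0,0],
  [0,0,0],
  [0,0,0],
], turn=[0,0,0,0,0], hand=[0.08,0.3,0.6,0.6,0.6])

```text
clock: 21.95
eef_pos: [0.4966, 0.2812, -0.0005]
tool_rot: [0.636, 0.772, 0.002, 0.001]
ft_force: [0.8, -0.1, 4.3]
grip_width: 0.0529
```

Emit:
arm_command([
  [0,0,0],
  [0,0,0],
  [0,0,0],
], turn=[0,0,0], hand=[0.6,0.6,0.6])

```text
clock: 22.2
eef_pos: [0.4966, 0.2812, -0.0005]
tool_rot: [0.636, 0.772, 0.002, 0.001]
ft_force: [1.0, 0.1, 6.7]
grip_width: 0.0526
```

Emit:
arm_command([
  [0,0,-2],
  [0,0,-5],
  [0,0,-8],
  [0,0,-11],
  [0,0,-11],
], turn=[0,0,0,0,0], hand=[0.6,0.6,0.6,0.6,0.6])

```text
clock: 22.62
eef_pos: [0.4986, 0.2826, 0.1142]
tool_rot: [0.636, 0.772, 0.005, 0.002]
ft_force: [1.3, 1.1, -0.0]
grip_width: 0.053
```

Emit:
arm_command([
  [0,0,0],
  [0,0,0],
  [0,0,0],
], turn=[0,0,0], hand=[0.6,0.6,0.6])

```text
clock: 22.87
eef_pos: [0.4937, 0.2797, 0.1058]
tool_rot: [0.636, 0.772, -0.002, -0.001]
ft_force: [0.0, 0.0, -2.2]
grip_width: 0.0531
```

```bash
python3 - <<'E'
from h import *
plan((.4417,-.1197,.110,-.005,.6),(.4417,-.1197,.065,None,.6))
E
```

```text
at [0.4937 0.2797 0.1058] 11.1 t 22.8667 w 0.0531
T [-12.73, -4.26, -0.14] turn 0.066 rows 5 hand 0.6
T [-12.99, -3.41, -0.14] turn 0.066 rows 5 hand 0.6
T [-13.18, -2.54, -0.14] turn 0.066 rows 5 hand 0.6
T [0.0, -0.0, 4.5] turn 0.0 rows 3 hand 0.6
```

Emit:
arm_command([
  [-12.7,-4.3,-0.1],
  [-12.7,-4.3,-0.1],
  [-12.7,-4.3,-0.1],
  [-12.7,-4.3,-0.1],
  [-12.7,-4.3,-0.1],
], turn=[0.066,0.066,0.066,0.066,0.066], hand=[0.6,0.6,0.6,0.6,0.6])

```text
clock: 23.28
eef_pos: [0.4752, 0.1445, 0.1071]
tool_rot: [0.663, 0.749, -0.002, -0.001]
ft_force: [-0.2, 0.1, -2.0]
grip_width: 0.0529
```

Emit:
arm_command([
  [-13,-3.4,-0.1],
  [-13,-3.4,-0.1],
  [-13,-3.4,-0.1],
  [-13,-3.4,-0.1],
  [-13,-3.4,-0.1],
], turn=[0.066,0.066,0.066,0.066,0.066], hand=[0.6,0.6,0.6,0.6,0.6])

```text
clock: 23.7
eef_pos: [0.4594, 0.0128, 0.109]
tool_rot: [0.687, 0.727, -0.001, -0.001]
ft_force: [-0.4, 0.5, -1.7]
grip_width: 0.053
```

Emit:
arm_command([
  [-4,-0.8,0],
  [-8,-1.6,0],
  [-11.5,-2.2,0],
  [-13,-2.5,0],
  [-13,-2.5,0],
], turn=[0.066,0.066,0.066,0.066,0.066], hand=[0.6,0.6,0.6,0.6,0.6])

```text
clock: 24.12
eef_pos: [0.4437, -0.1182, 0.1093]
tool_rot: [0.71, 0.704, -0.0, 0.0]
ft_force: [-0.3, 0.1, -2.5]
grip_width: 0.053
```

Emit:
arm_command([
  [0,0,1.5],
  [0,0,3],
  [0,0,4],
  [0,0,4.5],
  [0,0,4.5],
], turn=[0,0,0,0,0], hand=[0.6,0.6,0.6,0.6,0.6])

```text
clock: 24.53
eef_pos: [0.4426, -0.1148, 0.0633]
tool_rot: [0.708, 0.706, -0.0, -0.002]
ft_force: [1.5, -0.5, -2.4]
grip_width: 0.053
```

Emit:
arm_command([
  [0,0,0],
  [0,0,0],
  [0,0,0],
  [0,0,0],
], turn=[0,0,0,0], hand=[0.6,0.6,0.6,0.6])

```text
clock: 24.87
eef_pos: [0.4438, -0.1168, 0.0655]
tool_rot: [0.709, 0.705, 0.0, 0.001]
ft_force: [-0.5, 0.3, -2.3]
grip_width: 0.0527
```

```bash
python3 - <<'E'
from h import *
p,d,W,t,i=wshot('w11');ok=(d>0)&(t<1.25)&(p.min(-1)>55)
q,_=pose();allp(W,ok,q[2]+.033,q[2]+.047);print('rack');allp(W,ok,.045,.06)
plan((.4417,-.1178,.0115,-.005,.6))
E
```

```text
px [362 173  39 170] [ 471.5 -111.3] [85.1 13.7] 89.5
  px [239 174  39 169] [ 415.5 -111. ] [85.2 12.1] 89.7
rack
  px [399 157  18 104] [ 496.3 -102.6] [64.2  6.1] 89.9
  px [459 159  31 126] [ 544.9 -114. ] [ 6.6 87.3] 0.3
  px [491 159  37 136] [ 575.6 -119.1] [99.9  6.9] 89.8
  px [538 163  38 124] [ 624.6 -119.4] [100.2   7.8] 89.8
  px [564 166  37 117] [ 656.9 -119.9] [  9.2 100.1] 0.5
  px [596 169  34 107] [ 705.6 -120.5] [99.8  8.4] 89.8
at [ 0.4436 -0.1169  0.0654] -0.3 t 24.9167 w 0.0533
T [-0.09, -0.19, 5.39] turn 0.0 rows 3 hand 0.6
```

Emit:
arm_command([
  [-0.1,-0.2,1.2],
  [-0.1,-0.2,2.4],
  [-0.1,-0.2,3.3],
  [-0.1,-0.2,3.8],
  [-0.1,-0.2,3.8],
], turn=[0,0,0,0,0], hand=[0.6,0.6,0.6,0.6,0.6])

```text
clock: 25.33
eef_pos: [0.4402, -0.1177, 0.0258]
tool_rot: [0.709, 0.705, -0.001, -0.001]
ft_force: [-0.4, 0.4, -2.0]
grip_width: 0.0529
```

Emit:
arm_command([
  [0,0,0.3],
  [0,0,0.8],
  [0,0,1.2],
  [0,0,1.5],
  [0,0,1.6],
], turn=[0,0,0,0,0], hand=[0.6,0.6,0.6,0.6,0.6])

```text
clock: 25.75
eef_pos: [0.4412, -0.1179, 0.0114]
tool_rot: [0.709, 0.705, 0.0, 0.0]
ft_force: [-5.4, 1.1, 15.2]
grip_width: 0.0534
```

Emit:
arm_command([
  [0,0,0.1],
  [0,0,0.1],
  [0,0,0.1],
], turn=[0,0,0], hand=[0.6,0.6,0.6])

```text
clock: 26.0
eef_pos: [0.4412, -0.1179, 0.0114]
tool_rot: [0.709, 0.705, 0.0, 0.0]
ft_force: [-5.1, 1.4, 13.1]
grip_width: 0.0532
```

Emit:
arm_command([
  [0,0,0],
  [0,0,0],
  [0,0,-1],
  [0,0,-4],
  [0,0,-8],
], turn=[0,0,0,0,0], hand=[0.22,0.22,0.22,0.22,0.1])

```text
clock: 26.42
eef_pos: [0.4383, -0.1171, 0.0879]
tool_rot: [0.709, 0.705, -0.002, -0.003]
ft_force: [0.9, -0.2, -0.3]
grip_width: 0.0764
```

Emit:
arm_command([
  [0,0,-1],
  [0,0,-1],
  [0,0,-1],
], turn=[0,0,0], hand=[0,0,0])

```text
clock: 26.67
eef_pos: [0.4418, -0.118, 0.1003]
tool_rot: [0.709, 0.705, 0.001, 0.001]
ft_force: [-0.6, 0.1, -0.2]
grip_width: 0.0851
```

```bash
python3 - <<'E'
from h import *
p,d,W,t,i=wshot('w12');ok=(d>0)&(t<1.25)&(p.min(-1)>55)
allp(W,ok,.045,.06)
plan((.586,.2583,.09,math.radians(4.3),0))
E
```

```text
px [278 146  13 133] [ 416.1 -119.4] [99.5  5.6] 89.5
  px [347 146  13 133] [ 464.9 -119.6] [99.2  5.9] 89.7
  px [386 147  19 131] [ 496.2 -119.8] [ 6.3 98.9] 0.1
  px [443 149  26 126] [ 545.1 -120.1] [ 6.2 99.3] 0.1
  px [475 149  29 121] [ 576.  -119.1] [100.3   7.1] 89.8
  px [519 153  31 113] [ 625. -119.] [ 8.  99.5] 0.5
  px [544 156  30 108] [ 657.  -120.1] [99.8  7.6] 89.5
  px [576 159  29  99] [ 705.5 -120.3] [  8.  100.1] 0.1
at [ 0.4407 -0.1177  0.0992] -0.3 t 26.7167 w 0.0852
T [12.56, 4.78, 0.31] turn -0.027 rows 5 hand 0
T [12.43, 5.11, 0.31] turn -0.027 rows 5 hand 0
T [12.29, 5.44, 0.31] turn -0.027 rows 5 hand 0
```

Emit:
arm_command([
  [12.6,4.8,0.3],
  [12.6,4.8,0.3],
  [12.6,4.8,0.3],
  [12.6,4.8,0.3],
  [12.6,4.8,0.3],
], turn=[-0.027,-0.027,-0.027,-0.027,-0.027], hand=[0,0,0,0,0])

```text
clock: 27.13
eef_pos: [0.4894, 0.0105, 0.0948]
tool_rot: [0.697, 0.717, -0.001, -0.001]
ft_force: [0.2, -0.3, 0.1]
grip_width: 0.0854
```

Emit:
arm_command([
  [12.4,5.1,0.3],
  [12.4,5.1,0.3],
  [12.4,5.1,0.3],
  [12.4,5.1,0.3],
  [12.4,5.1,0.3],
], turn=[-0.027,-0.027,-0.027,-0.027,-0.027], hand=[0,0,0,0,0])

```text
clock: 27.55
eef_pos: [0.5378, 0.1343, 0.0921]
tool_rot: [0.688, 0.725, -0.001, -0.0]
ft_force: [0.6, -0.8, 0.4]
grip_width: 0.0853
```

Emit:
arm_command([
  [4,1.7,0],
  [8,3.5,0],
  [11,4.9,0],
  [12.3,5.4,0],
  [12.3,5.4,0.3],
], turn=[-0.027,-0.027,-0.027,-0.027,-0.027], hand=[0,0,0,0,0])

```text
clock: 27.97
eef_pos: [0.5865, 0.2594, 0.0899]
tool_rot: [0.679, 0.734, -0.0, 0.0]
ft_force: [0.0, 0.3, 0.1]
grip_width: 0.0854
```

Emit:
arm_command([
  [0,0,0],
  [0,0,0],
  [0,0,0],
  [0,0,0],
], turn=[0,0,0,0], hand=[0,0,0,0])

```text
clock: 28.3
eef_pos: [0.5856, 0.2564, 0.0909]
tool_rot: [0.681, 0.733, -0.0, -0.0]
ft_force: [0.9, 0.4, -0.7]
grip_width: 0.0853
```

```bash
python3 - <<'E'
from h import *
p,d,W,t,i=wshot('w13');ok=(d>0)&(t<1.25)&(p.min(-1)>55)
allp(W,ok)
plan((.586,.2583,-.002,math.radians(4.3),0))
E
```

```text
px [ 0  0 46 15] [259.8 448.3] [15.7 97.3] 75.0
  px [ 45  89  61 119] [365.9 293.9] [ 56.5 100.4] 5.6
  px [282 139  81 135] [586.6 258.4] [ 54.6 100.9] 4.4
  px [121 279  42  23] [427.9 165.1] [13.2 46.6] 87.1
  px [156 347  25  24] [437.8  87.3] [39.7 26.2] 81.3
  px [464 348  17  24] [753.6 108.4] [25.5  5.6] 78.4
at [0.5858 0.2569 0.0911] 4.2 t 28.35 w 0.0851
T [0.14, 0.03, 9.31] turn -0.001 rows 4 hand 0
```

Emit:
arm_command([
  [0.15,0,2.5],
  [0.15,0,5],
  [0.15,0,7.2],
  [0.15,0,8.7],
  [0.15,0,9.3],
], turn=[0,0,0,0,0], hand=[0.05,0.05,0.05,0.05,0.05])

```text
clock: 28.77
eef_pos: [0.5838, 0.2584, -0.0049]
tool_rot: [0.68, 0.733, -0.002, -0.001]
ft_force: [-0.2, -0.7, -0.4]
grip_width: 0.081
```

Emit:
arm_command([
  [0,0,0],
  [0,0,0],
  [0,0,0],
  [0,0,0],
  [0,0,0],
], turn=[0,0,0,0,0], hand=[0.05,0.05,0.3,0.6,0.6])

```text
clock: 29.18
eef_pos: [0.5872, 0.2606, -0.0001]
tool_rot: [0.68, 0.733, 0.002, 0.001]
ft_force: [-0.3, 0.5, -0.9]
grip_width: 0.0526
```

Emit:
arm_command([
  [0,0,0],
  [0,0,0],
  [0,0,0],
  [0,0,0],
], turn=[0,0,0,0], hand=[0.6,0.6,0.6,0.6])

```text
clock: 29.52
eef_pos: [0.5872, 0.2606, -0.0002]
tool_rot: [0.68, 0.733, 0.002, 0.001]
ft_force: [0.5, -0.6, 5.4]
grip_width: 0.0528
```

Emit:
arm_command([
  [0,0,-2],
  [0,0,-5],
  [0,0,-8],
  [0,0,-11.5],
  [0,0,-11.5],
], turn=[0,0,0,0,0], hand=[0.6,0.6,0.6,0.6,0.6])

```text
clock: 29.93
eef_pos: [0.5898, 0.2618, 0.1208]
tool_rot: [0.68, 0.733, 0.006, 0.002]
ft_force: [2.1, 1.8, -0.3]
grip_width: 0.0529
```

Emit:
arm_command([
  [0,0,0],
  [0,0,0],
  [0,0,0],
], turn=[0,0,0], hand=[0.6,0.6,0.6])

```text
clock: 30.18
eef_pos: [0.5842, 0.2593, 0.1104]
tool_rot: [0.68, 0.733, -0.002, -0.001]
ft_force: [-0.6, -0.4, -1.9]
grip_width: 0.0531
```

```bash
python3 - <<'E'
from h import *
plan((.641,-.1197,.110,-.005,.6),(.641,-.1197,.075,None,.6))
E
```

```text
at [0.5842 0.2593 0.1104] 4.4 t 30.1833 w 0.0531
T [-12.74, 0.93, 0.01] turn 0.027 rows 5 hand 0.6
T [-12.71, 1.27, 0.01] turn 0.027 rows 5 hand 0.6
T [-12.67, 1.62, 0.01] turn 0.027 rows 5 hand 0.6
T [0.0, -0.0, 3.5] turn 0.0 rows 2 hand 0.6
```

Emit:
arm_command([
  [-12.7,0.9,0],
  [-12.7,0.9,0],
  [-12.7,0.9,0],
  [-12.7,0.9,0],
  [-12.7,0.9,0],
], turn=[0.027,0.027,0.027,0.027,0.027], hand=[0.6,0.6,0.6,0.6,0.6])

```text
clock: 30.6
eef_pos: [0.6033, 0.1308, 0.1106]
tool_rot: [0.691, 0.722, -0.002, -0.001]
ft_force: [-0.3, 0.4, -2.5]
grip_width: 0.0531
```

Emit:
arm_command([
  [-12.7,1.3,0],
  [-12.7,1.3,0],
  [-12.7,1.3,0],
  [-12.7,1.3,0],
  [-12.7,1.3,0],
], turn=[0.027,0.027,0.027,0.027,0.027], hand=[0.6,0.6,0.6,0.6,0.6])

```text
clock: 31.02
eef_pos: [0.623, 0.0062, 0.1112]
tool_rot: [0.701, 0.714, -0.001, -0.001]
ft_force: [-0.7, 0.9, -2.0]
grip_width: 0.0526
```

Emit:
arm_command([
  [-4,0.5,0],
  [-8,1,0],
  [-11,1.4,0],
  [-12.5,1.6,0],
  [-12.5,1.6,0],
], turn=[0.027,0.027,0.027,0.027,0.027], hand=[0.6,0.6,0.6,0.6,0.6])

```text
clock: 31.43
eef_pos: [0.6424, -0.1183, 0.1116]
tool_rot: [0.71, 0.705, -0.001, -0.0]
ft_force: [0.1, 0.3, -2.0]
grip_width: 0.053
```

Emit:
arm_command([
  [0,0,1],
  [0,0,2.2],
  [0,0,3],
  [0,0,3.5],
  [0,0,3.5],
], turn=[0,0,0,0,0], hand=[0.6,0.6,0.6,0.6,0.6])

```text
clock: 31.85
eef_pos: [0.6409, -0.1146, 0.0755]
tool_rot: [0.708, 0.706, -0.001, -0.002]
ft_force: [0.2, -0.2, -1.7]
grip_width: 0.0532
```

Emit:
arm_command([
  [0,0,0],
  [0,0,0],
  [0,0,0],
  [0,0,0],
], turn=[0,0,0,0], hand=[0.6,0.6,0.6,0.6])

```text
clock: 32.18
eef_pos: [0.6429, -0.1168, 0.0786]
tool_rot: [0.709, 0.705, 0.0, 0.001]
ft_force: [-0.0, 0.7, -2.6]
grip_width: 0.0532
```

```bash
python3 - <<'E'
from h import *
p,d,W,t,i=wshot('w14');ok=(d>0)&(t<1.25)&(p.min(-1)>55)
q,_=pose();allp(W,ok,q[2]+.033,q[2]+.047);print('rack');allp(W,ok,.045,.06)
plan((.641,-.1175,.017,-.005,.6))
E
```

```text
px [240 172 161 170] [ 643.3 -109.4] [83.5 68.5] 87.7
rack
  px [520   0  53  38] [805.1  31.3] [14.2 47.3] 70.8
  px [209 153  21 125] [ 576.7 -111.8] [85.5  5.9] 89.6
  px [287 152  10  23] [625.5 -76.3] [13.9  5.3] 89.9
  px [340 152  10  23] [657.6 -76.4] [13.   5.5] 89.5
  px [407 153  21 122] [ 706.4 -111.8] [83.6  6.1] 89.8
  px [166 157  31 134] [ 545.9 -119.7] [ 6.8 99.1] 0.2
  px [109 161  35 126] [ 497.1 -120.2] [99.8  6.8] 89.9
  px [ 80 163  35 120] [ 465.6 -119.8] [99.4  7.2] 89.4
  px [ 42 166  35 111] [ 417.1 -119.8] [100.6   7.4] 90.0
  px [  2 331  37  33] [ 203.  -326.2] [87.8 53.8] 23.0
at [ 0.6428 -0.1169  0.0785] -0.3 t 32.2333 w 0.0534
T [-0.06, -0.18, 6.15] turn -0.0 rows 3 hand 0.6
```

Emit:
arm_command([
  [-0.05,-0.15,0.8],
  [-0.05,-0.15,1.4],
  [-0.05,-0.15,1.8],
  [-0.05,-0.15,1.8],
  [-0.05,-0.15,1.8],
], turn=[0,0,0,0,0], hand=[0.6,0.6,0.6,0.6,0.6])

```text
clock: 32.65
eef_pos: [0.6402, -0.1172, 0.0589]
tool_rot: [0.709, 0.705, -0.0, -0.001]
ft_force: [0.2, 0.3, -3.4]
grip_width: 0.053
```

Emit:
arm_command([
  [0,0,0.5],
  [0,0,1],
  [0,0,1.5],
  [0,0,2],
  [0,0,2.2],
], turn=[0,0,0,0,0], hand=[0.6,0.6,0.6,0.6,0.6])

```text
clock: 33.07
eef_pos: [0.6401, -0.1171, 0.0365]
tool_rot: [0.709, 0.705, -0.001, -0.001]
ft_force: [0.3, 0.2, -2.5]
grip_width: 0.0531
```

Emit:
arm_command([
  [0,0,0.4],
  [0,0,0.8],
  [0,0,1.2],
  [0,0,1.6],
  [0,0,1.8],
], turn=[0,0,0,0,0], hand=[0.6,0.6,0.6,0.6,0.6])

```text
clock: 33.48
eef_pos: [0.6405, -0.1172, 0.019]
tool_rot: [0.709, 0.705, -0.0, -0.0]
ft_force: [0.6, 0.8, -2.7]
grip_width: 0.0532
```

Emit:
arm_command([
  [0,0,0.2],
  [0,0,0.4],
  [0,0,0.4],
  [0,0,0.4],
], turn=[0,0,0,0], hand=[0.6,0.6,0.6,0.6])

```text
clock: 33.82
eef_pos: [0.641, -0.1173, 0.0168]
tool_rot: [0.709, 0.705, 0.0, 0.0]
ft_force: [-1.9, -0.0, 4.1]
grip_width: 0.0527
```

Emit:
arm_command([
  [0,0,0],
  [0,0,0],
  [0,0,-1],
  [0,0,-4],
  [0,0,-8],
], turn=[0,0,0,0,0], hand=[0.25,0.25,0.25,0.25,0.1])

```text
clock: 34.23
eef_pos: [0.638, -0.1168, 0.093]
tool_rot: [0.709, 0.705, -0.002, -0.003]
ft_force: [0.5, -0.7, 0.2]
grip_width: 0.0744
```

Emit:
arm_command([
  [0,0,-0.5],
  [0,0,-0.5],
  [0,0,-0.5],
], turn=[0,0,0], hand=[0,0,0])

```text
clock: 34.48
eef_pos: [0.6415, -0.1174, 0.102]
tool_rot: [0.709, 0.705, 0.001, 0.001]
ft_force: [-0.8, 0.6, -0.2]
grip_width: 0.085
```

```bash
python3 - <<'E'
from h import *
p,d,W,t,i=wshot('w15');ok=(d>0)&(t<1.25)&(p.min(-1)>55)
print('cap',meas(W,ok,(.641,-.119),.063,.0555,.063))
plan((.427,.119,.09,math.radians(-7),0))
E
```

```text
cap (array([ 640.4, -119.2]), (54.5, 100.4), -0.3, 0.0583, 10471)
at [ 0.6404 -0.1172  0.1004] -0.3 t 34.5333 w 0.0856
T [7.84, -7.15, 0.35] turn 0.039 rows 4 hand 0
T [7.55, -7.45, 0.35] turn 0.039 rows 4 hand 0
T [7.26, -7.74, 0.35] turn 0.039 rows 4 hand 0
```

Cap 1 is placed correctly, with its top at 58 mm in a cloud that reads about 1 mm high. Next is C2.

Emit:
arm_command([
  [7.8,-7.2,0.3],
  [7.8,-7.2,0.3],
  [7.8,-7.2,0.3],
  [7.8,-7.2,0.3],
], turn=[0.039,0.039,0.039,0.039], hand=[0,0,0,0])

```text
clock: 34.87
eef_pos: [0.5634, -0.0356, 0.0951]
tool_rot: [0.721, 0.693, -0.003, -0.004]
ft_force: [-0.7, -0.5, 0.3]
grip_width: 0.0852
```

Emit:
arm_command([
  [7.6,-7.4,0.3],
  [7.6,-7.4,0.3],
  [7.6,-7.4,0.3],
  [7.6,-7.4,0.3],
], turn=[0.039,0.039,0.039,0.039], hand=[0,0,0,0])

```text
clock: 35.2
eef_pos: [0.4938, 0.0426, 0.0929]
tool_rot: [0.734, 0.679, -0.002, -0.003]
ft_force: [-1.2, -0.0, -0.7]
grip_width: 0.0853
```

Emit:
arm_command([
  [2.6,-2.7,0],
  [5,-5.4,0],
  [6.8,-7.1,0.3],
  [7.3,-7.7,0.3],
  [7.3,-7.7,0.3],
], turn=[0.039,0.039,0.039,0.039,0.039], hand=[0,0,0,0,0])

```text
clock: 35.62
eef_pos: [0.4268, 0.1198, 0.091]
tool_rot: [0.748, 0.664, -0.001, -0.0]
ft_force: [0.6, -0.2, 0.3]
grip_width: 0.0854
```

Emit:
arm_command([
  [0,0,0],
  [0,0,0],
  [0,0,0],
  [0,0,0],
], turn=[0,0,0,0], hand=[0,0,0,0])

```text
clock: 35.95
eef_pos: [0.4289, 0.1186, 0.0918]
tool_rot: [0.749, 0.662, 0.0, 0.0]
ft_force: [0.6, -0.3, -0.2]
grip_width: 0.0853
```

```bash
python3 - <<'E'
from h import *
p,d,W,t,i=wshot('w16');ok=(d>0)&(t<1.25)&(p.min(-1)>55)
allp(W,ok)
plan((.427,.119,-.002,math.radians(-7),0))
E
```

```text
px [167   0  87  64] [368.3 269.1] [54.8 51.7] 6.3
  px [277 142  80 133] [426.4 119.1] [99.9 54.6] 83.3
  px [619 155  21  92] [772.8  79.2] [ 45.1 108.4] 5.2
  px [ 31 303  30  52] [51.8 -9.7] [83.2 20.6] 80.3
  px [555 325  19  32] [704.  -89.1] [39.5  6.4] 85.0
at [0.4287 0.1187 0.0918] -7.1 t 36.0 w 0.0859
T [0.01, -0.17, 9.38] turn -0.001 rows 4 hand 0
```

Emit:
arm_command([
  [0,-0.2,2.5],
  [0,-0.2,5],
  [0,-0.2,7.2],
  [0,-0.2,8.7],
  [0,-0.2,9.4],
], turn=[0,0,0,0,0], hand=[0.05,0.05,0.05,0.05,0.05])

```text
clock: 36.42
eef_pos: [0.4247, 0.1188, -0.0042]
tool_rot: [0.749, 0.662, -0.002, -0.001]
ft_force: [0.1, -0.2, -0.3]
grip_width: 0.0814
```

Emit:
arm_command([
  [0,0,0],
  [0,0,0],
  [0,0,0],
  [0,0,0],
  [0,0,0],
], turn=[0,0,0,0,0], hand=[0.05,0.05,0.05,0.3,0.6])

```text
clock: 36.83
eef_pos: [0.427, 0.1199, -0.0012]
tool_rot: [0.749, 0.663, 0.001, 0.001]
ft_force: [1.1, 0.4, 0.3]
grip_width: 0.0594
```

Emit:
arm_command([
  [0,0,0],
  [0,0,0],
  [0,0,0],
  [0,0,0],
  [0,0,0],
], turn=[0,0,0,0,0], hand=[0.6,0.6,0.6,0.6,0.6])

```text
clock: 37.25
eef_pos: [0.4271, 0.1199, -0.001]
tool_rot: [0.749, 0.663, 0.001, 0.001]
ft_force: [-0.1, -0.7, 4.2]
grip_width: 0.0531
```

Emit:
arm_command([
  [0,0,-2],
  [0,0,-5],
  [0,0,-8],
  [0,0,-11.5],
  [0,0,-11.5],
], turn=[0,0,0,0,0], hand=[0.6,0.6,0.6,0.6,0.6])

```text
clock: 37.67
eef_pos: [0.4303, 0.1209, 0.1192]
tool_rot: [0.749, 0.663, 0.005, 0.003]
ft_force: [1.5, -0.0, -1.9]
grip_width: 0.0524
```

Emit:
arm_command([
  [0,0,0],
  [0,0,0],
  [0,0,0],
], turn=[0,0,0], hand=[0.6,0.6,0.6])

```text
clock: 37.92
eef_pos: [0.4246, 0.1193, 0.1115]
tool_rot: [0.749, 0.663, -0.001, -0.001]
ft_force: [-0.1, -0.5, -2.5]
grip_width: 0.053
```

```bash
python3 - <<'E'
from h import *
plan((.561,-.1185,.110,-.005,.6),(.561,-.1185,.075,None,.6))
E
```

```text
at [0.4246 0.1193 0.1115] -7.0 t 37.9167 w 0.053
T [-10.97, 8.22, 0.07] turn -0.058 rows 5 hand 0.6
T [-11.43, 7.56, 0.07] turn -0.058 rows 5 hand 0.6
T [0.0, 0.0, 3.5] turn 0.0 rows 2 hand 0.6
```

Emit:
arm_command([
  [-11,8.2,0],
  [-11,8.2,0],
  [-11,8.2,0],
  [-11,8.2,0],
  [-11,8.2,0],
], turn=[-0.058,-0.058,-0.058,-0.058,-0.058], hand=[0.6,0.6,0.6,0.6,0.6])

```text
clock: 38.33
eef_pos: [0.4945, -0.0023, 0.111]
tool_rot: [0.731, 0.682, -0.001, -0.0]
ft_force: [0.2, -0.3, -1.9]
grip_width: 0.0532
```

Emit:
arm_command([
  [-3.3,2.2,0],
  [-6.5,4.3,0],
  [-9.5,6.3,0],
  [-11.4,7.5,0],
  [-11.4,7.5,0],
], turn=[-0.058,-0.058,-0.058,-0.058,-0.058], hand=[0.6,0.6,0.6,0.6,0.6])

```text
clock: 38.75
eef_pos: [0.5626, -0.121, 0.1111]
tool_rot: [0.711, 0.704, -0.001, 0.0]
ft_force: [0.3, -0.0, -1.9]
grip_width: 0.0527
```

Emit:
arm_command([
  [0,0,1],
  [0,0,2.2],
  [0,0,3],
  [0,0,3.5],
  [0,0,3.5],
], turn=[0,0,0,0,0], hand=[0.6,0.6,0.6,0.6,0.6])

```text
clock: 39.17
eef_pos: [0.5594, -0.1164, 0.0756]
tool_rot: [0.709, 0.706, -0.001, -0.002]
ft_force: [-0.2, -0.5, -2.0]
grip_width: 0.0532
```

Emit:
arm_command([
  [0,0,0],
  [0,0,0],
  [0,0,0],
  [0,0,0],
], turn=[0,0,0,0], hand=[0.6,0.6,0.6,0.6])

```text
clock: 39.5
eef_pos: [0.5621, -0.1181, 0.0785]
tool_rot: [0.709, 0.705, 0.0, 0.001]
ft_force: [-1.8, -0.8, -1.9]
grip_width: 0.0528
```

```bash
python3 - <<'E'
from h import *
p,d,W,t,i=wshot('w17');ok=(d>0)&(t<1.25)&(p.min(-1)>55)
q,_=pose();allp(W,ok,q[2]+.033,q[2]+.047);print('rack');allp(W,ok,.045,.063)
plan((.561,-.1185,.016,-.005,.6))
E
```

```text
px [240 170 161 173] [ 562.5 -110.7] [83.9 68.8] 89.5
rack
  px [580   0  53  59] [795.7  39.9] [21.3 64.9] 60.2
  px [339 148  10  25] [576.2 -76.2] [ 5.1 14.8] 0.3
  px [394 149  93 143] [ 640.1 -118.3] [98.8 55.2] 89.5
  px [288 151  10  22] [545.6 -76.8] [12.5  5.2] 88.4
  px [210 153  22 123] [ 496.8 -112.4] [ 5.9 84.6] 0.1
  px [167 155  30 135] [ 465.5 -119.6] [99.7  6.2] 89.7
  px [496 156  34 128] [ 705.7 -120.4] [100.1   7. ] 89.6
  px [109 158  34 127] [ 416.6 -119.5] [99.5  7.7] 89.1
  px [ 29 346  43  32] [ 201.4 -325.2] [86.9 50. ] 21.1
  px [175 370  33  16] [ 439.9 -273.1] [30.3  4. ] 8.3
at [ 0.562  -0.1181  0.0784] -0.3 t 39.55 w 0.0533
T [-0.04, -0.1, 6.24] turn -0.001 rows 3 hand 0.6
```

Emit:
arm_command([
  [-0.05,-0.1,0.8],
  [-0.05,-0.1,1.4],
  [-0.05,-0.1,1.8],
  [-0.05,-0.1,1.8],
  [-0.05,-0.1,1.8],
], turn=[0,0,0,0,0], hand=[0.6,0.6,0.6,0.6,0.6])

```text
clock: 39.97
eef_pos: [0.5599, -0.1185, 0.059]
tool_rot: [0.709, 0.705, -0.0, -0.001]
ft_force: [-0.5, -0.3, -1.3]
grip_width: 0.0529
```

Emit:
arm_command([
  [0,0,0.5],
  [0,0,1],
  [0,0,1.5],
  [0,0,2],
  [0,0,2.2],
], turn=[0,0,0,0,0], hand=[0.6,0.6,0.6,0.6,0.6])

```text
clock: 40.38
eef_pos: [0.5598, -0.1184, 0.0366]
tool_rot: [0.709, 0.705, -0.0, -0.001]
ft_force: [0.0, 0.6, -2.3]
grip_width: 0.0531
```

Emit:
arm_command([
  [0,0,0.4],
  [0,0,0.8],
  [0,0,1.2],
  [0,0,1.6],
  [0,0,1.8],
], turn=[0,0,0,0,0], hand=[0.6,0.6,0.6,0.6,0.6])

```text
clock: 40.8
eef_pos: [0.5602, -0.1185, 0.0191]
tool_rot: [0.709, 0.705, -0.0, -0.0]
ft_force: [-0.4, 0.4, -2.3]
grip_width: 0.0527
```

Emit:
arm_command([
  [0,0,0.2],
  [0,0,0.5],
  [0,0,0.5],
  [0,0,0.5],
], turn=[0,0,0,0], hand=[0.6,0.6,0.6,0.6])

```text
clock: 41.13
eef_pos: [0.5608, -0.1186, 0.0161]
tool_rot: [0.709, 0.705, 0.0, 0.0]
ft_force: [-3.1, 0.7, 5.3]
grip_width: 0.0531
```

Seated. I'll release and go to C1.

Emit:
arm_command([
  [0,0,0],
  [0,0,0],
  [0,0,-1],
  [0,0,-4],
  [0,0,-8],
], turn=[0,0,0,0,0], hand=[0.25,0.25,0.25,0.25,0.1])

```text
clock: 41.55
eef_pos: [0.5576, -0.118, 0.0927]
tool_rot: [0.709, 0.705, -0.002, -0.003]
ft_force: [1.3, 0.4, 0.1]
grip_width: 0.0745
```

Emit:
arm_command([
  [0,0,-0.5],
  [0,0,-0.5],
  [0,0,-0.5],
], turn=[0,0,0], hand=[0,0,0])

```text
clock: 41.8
eef_pos: [0.561, -0.1187, 0.1006]
tool_rot: [0.709, 0.705, 0.0, 0.001]
ft_force: [0.0, 0.0, -0.5]
grip_width: 0.0852
```

```bash
python3 - <<'E'
from h import *
p,d,W,t,i=wshot('w18');ok=(d>0)&(t<1.25)&(p.min(-1)>55)
allp(W,ok,.045,.063)
plan((.366,.2936,.09,math.radians(6.4),0))
E
```

```text
px [562   0  53  60] [793.5  40.9] [21.9 70.2] 57.4
  px [278 144  83 138] [ 560.3 -119.7] [100.8  54.5] 89.7
  px [387 145  86 134] [ 640.1 -118.9] [100.3  55.1] 89.4
  px [222 147  21 131] [ 496.8 -120. ] [99.8  5.7] 89.8
  px [181 149  23 114] [ 465.4 -114. ] [ 6.6 87.9] 0.4
  px [486 150  29 119] [ 705.6 -120. ] [100.    7.5] 89.5
  px [126 152  30 120] [ 416.5 -119.7] [100.6   6.9] 89.8
  px [ 38 335  37  34] [ 202.  -324.9] [85.3 51.4] 21.8
at [ 0.5599 -0.1184  0.0993] -0.3 t 41.85 w 0.0854
T [13.7, -6.55, 0.31] turn -0.039 rows 5 hand 0
T [13.94, -6.0, 0.31] turn -0.039 rows 5 hand 0
T [14.17, -5.45, 0.31] turn -0.039 rows 5 hand 0
```

Emit:
arm_command([
  [13.7,-6.5,0.3],
  [13.7,-6.5,0.3],
  [13.7,-6.5,0.3],
  [13.7,-6.5,0.3],
  [13.7,-6.5,0.3],
], turn=[-0.039,-0.039,-0.039,-0.039,-0.039], hand=[0,0,0,0,0])

```text
clock: 42.27
eef_pos: [0.4916, 0.0226, 0.0946]
tool_rot: [0.693, 0.721, -0.002, -0.003]
ft_force: [-0.6, -0.3, 0.4]
grip_width: 0.0857
```

Emit:
arm_command([
  [13.9,-6,0.3],
  [13.9,-6,0.3],
  [13.9,-6,0.3],
  [13.9,-6,0.3],
  [13.9,-6,0.3],
], turn=[-0.039,-0.039,-0.039,-0.039,-0.039], hand=[0,0,0,0,0])

```text
clock: 42.68
eef_pos: [0.4286, 0.1586, 0.0922]
tool_rot: [0.679, 0.734, -0.001, -0.002]
ft_force: [0.8, 0.1, -1.2]
grip_width: 0.0855
```

Emit:
arm_command([
  [4,-1.5,0],
  [8,-3.1,0],
  [12,-4.6,0],
  [14.2,-5.5,0],
  [14.2,-5.5,0.3],
], turn=[-0.039,-0.039,-0.039,-0.039,-0.039], hand=[0,0,0,0,0])

```text
clock: 43.1
eef_pos: [0.3656, 0.2966, 0.0902]
tool_rot: [0.665, 0.747, 0.0, -0.001]
ft_force: [0.2, -1.2, -0.9]
grip_width: 0.0854
```

Emit:
arm_command([
  [0,0,0],
  [0,0,0],
  [0,0,0],
  [0,0,0],
], turn=[0,0,0,0], hand=[0,0,0,0])

```text
clock: 43.43
eef_pos: [0.3673, 0.2921, 0.0905]
tool_rot: [0.668, 0.744, -0.0, 0.0]
ft_force: [0.4, 1.0, -0.1]
grip_width: 0.0856
```

```bash
python3 - <<'E'
from h import *
p,d,W,t,i=wshot('w19');ok=(d>0)&(t<1.25)&(p.min(-1)>55)
allp(W,ok)
plan((.366,.2936,-.002,math.radians(6.4),0))
E
```

```text
px [500   0  28  13] [497.9 474.8] [23.4  6.4] 5.5
  px [528  60  30  39] [532.1 419.5] [39.8  8.9] 63.7
  px [278 140  81 134] [365.5 293.8] [ 54.5 100.2] 6.0
  px [ 28 331  48  39] [18.5 50.4] [19.6 82.3] 68.6
  px [571 338  37  42] [767.2 109.4] [70.  35.7] 65.6
at [0.3674 0.2922 0.0907] 6.2 t 43.4833 w 0.0854
T [0.15, -0.12, 9.27] turn -0.003 rows 4 hand 0
```

Emit:
arm_command([
  [0.1,-0.15,2.5],
  [0.1,-0.15,5],
  [0.1,-0.15,7.2],
  [0.1,-0.15,8.7],
  [0.1,-0.15,9.3],
], turn=[0,0,0,0,0], hand=[0.05,0.05,0.05,0.05,0.05])

```text
clock: 43.9
eef_pos: [0.3642, 0.2923, -0.0042]
tool_rot: [0.667, 0.745, -0.002, -0.0]
ft_force: [-0.6, -0.5, -0.9]
grip_width: 0.0815
```

Emit:
arm_command([
  [0,0,0],
  [0,0,0],
  [0,0,0],
  [0,0,0],
  [0,0,0],
], turn=[0,0,0,0,0], hand=[0.05,0.05,0.05,0.3,0.6])

```text
clock: 44.32
eef_pos: [0.3659, 0.2948, -0.0011]
tool_rot: [0.667, 0.745, 0.001, 0.0]
ft_force: [0.8, -1.1, -0.2]
grip_width: 0.0591
```

Emit:
arm_command([
  [0,0,0],
  [0,0,0],
  [0,0,0],
  [0,0,0],
  [0,0,0],
], turn=[0,0,0,0,0], hand=[0.6,0.6,0.6,0.6,0.6])

```text
clock: 44.73
eef_pos: [0.3661, 0.2949, -0.001]
tool_rot: [0.667, 0.745, 0.001, 0.0]
ft_force: [-0.1, -0.3, 5.5]
grip_width: 0.0531
```

Emit:
arm_command([
  [0,0,-2],
  [0,0,-5],
  [0,0,-8],
  [0,0,-11.5],
  [0,0,-11.5],
], turn=[0,0,0,0,0], hand=[0.6,0.6,0.6,0.6,0.6])

```text
clock: 45.15
eef_pos: [0.3685, 0.2971, 0.1191]
tool_rot: [0.667, 0.745, 0.006, 0.001]
ft_force: [0.0, 1.3, -2.1]
grip_width: 0.0531
```

Emit:
arm_command([
  [0,0,0],
  [0,0,0],
  [0,0,0],
], turn=[0,0,0], hand=[0.6,0.6,0.6])

```text
clock: 45.4
eef_pos: [0.3638, 0.2932, 0.1111]
tool_rot: [0.667, 0.745, -0.002, -0.0]
ft_force: [-0.3, 0.8, -2.7]
grip_width: 0.0529
```

```bash
python3 - <<'E'
from h import *
plan((.481,-.1185,.110,-.005,.6),(.481,-.1185,.075,None,.6))
E
```

```text
at [0.3638 0.2932 0.1111] 6.4 t 45.4 w 0.0529
T [-14.07, 2.36, 0.04] turn 0.039 rows 5 hand 0.6
T [-13.97, 2.9, 0.04] turn 0.039 rows 5 hand 0.6
T [-13.85, 3.44, 0.04] turn 0.039 rows 5 hand 0.6
T [0.0, 0.0, 3.5] turn 0.0 rows 2 hand 0.6
```

Emit:
arm_command([
  [-14.1,2.4,0],
  [-14.1,2.4,0],
  [-14.1,2.4,0],
  [-14.1,2.4,0],
  [-14.1,2.4,0],
], turn=[0.039,0.039,0.039,0.039,0.039], hand=[0.6,0.6,0.6,0.6,0.6])

```text
clock: 45.82
eef_pos: [0.4037, 0.1529, 0.111]
tool_rot: [0.683, 0.73, -0.002, -0.0]
ft_force: [-0.5, -0.4, -2.9]
grip_width: 0.0533
```

Emit:
arm_command([
  [-14,2.9,0],
  [-14,2.9,0],
  [-14,2.9,0],
  [-14,2.9,0],
  [-14,2.9,0],
], turn=[0.039,0.039,0.039,0.039,0.039], hand=[0.6,0.6,0.6,0.6,0.6])

```text
clock: 46.23
eef_pos: [0.4437, 0.0164, 0.1114]
tool_rot: [0.697, 0.717, -0.001, -0.0]
ft_force: [-0.5, 0.3, -3.0]
grip_width: 0.0532
```

Emit:
arm_command([
  [-4,1,0],
  [-8,2,0],
  [-12,3,0],
  [-13.8,3.4,0],
  [-13.8,3.4,0],
], turn=[0.039,0.039,0.039,0.039,0.039], hand=[0.6,0.6,0.6,0.6,0.6])

```text
clock: 46.65
eef_pos: [0.4828, -0.1201, 0.1114]
tool_rot: [0.711, 0.704, -0.001, -0.0]
ft_force: [-0.3, 0.1, -2.3]
grip_width: 0.0529
```

Emit:
arm_command([
  [0,0,1],
  [0,0,2.2],
  [0,0,3],
  [0,0,3.5],
  [0,0,3.5],
], turn=[0,0,0,0,0], hand=[0.6,0.6,0.6,0.6,0.6])

```text
clock: 47.07
eef_pos: [0.4804, -0.1158, 0.0758]
tool_rot: [0.709, 0.706, -0.001, -0.002]
ft_force: [0.9, -0.3, -1.9]
grip_width: 0.0532
```

Emit:
arm_command([
  [0,0,0],
  [0,0,0],
  [0,0,0],
  [0,0,0],
], turn=[0,0,0,0], hand=[0.6,0.6,0.6,0.6])

```text
clock: 47.4
eef_pos: [0.4827, -0.1176, 0.0784]
tool_rot: [0.709, 0.705, 0.0, 0.001]
ft_force: [-0.6, -0.4, -2.0]
grip_width: 0.053
```

```bash
python3 - <<'E'
from h import *
p,d,W,t,i=wshot('w20');ok=(d>0)&(t<1.25)&(p.min(-1)>55)
q,_=pose();allp(W,ok,q[2]+.033,q[2]+.047);print('rack');allp(W,ok,.045,.063)
plan((.481,-.1185,.016,-.005,.6))
E
```

```text
px [239 171 162 172] [ 483.2 -110.2] [68.8 84.1] 0.1
rack
  px [394 151  91 141] [ 559.8 -118.2] [54.8 98. ] 0.2
  px [209 152  22 126] [ 416.3 -112.4] [85.9  6.3] 89.9
  px [287 152  10  21] [465.4 -76.4] [ 5.1 12.3] 0.1
  px [338 152  10  21] [496.3 -76.6] [12.2  5. ] 89.6
  px [485 155  85 133] [ 639.8 -119.3] [100.5  56.4] 89.6
  px [563 162  34 112] [ 705.9 -120.5] [  7.4 100.7] 0.1
  px [ 64 362  16  29] [ 171.8 -321. ] [55.2 24.4] 61.2
at [ 0.4826 -0.1176  0.0784] -0.3 t 47.45 w 0.0529
T [-0.09, -0.16, 6.24] turn -0.001 rows 3 hand 0.6
```

Emit:
arm_command([
  [-0.1,-0.15,0.8],
  [-0.1,-0.15,1.4],
  [-0.1,-0.15,1.8],
  [-0.1,-0.15,1.8],
  [-0.1,-0.15,1.8],
], turn=[0,0,0,0,0], hand=[0.6,0.6,0.6,0.6,0.6])

```text
clock: 47.87
eef_pos: [0.4801, -0.1185, 0.0591]
tool_rot: [0.709, 0.705, -0.0, -0.001]
ft_force: [1.5, -0.2, -2.1]
grip_width: 0.053
```

Emit:
arm_command([
  [0,0,0.5],
  [0,0,1],
  [0,0,1.5],
  [0,0,2],
  [0,0,2.2],
], turn=[0,0,0,0,0], hand=[0.6,0.6,0.6,0.6,0.6])

```text
clock: 48.28
eef_pos: [0.48, -0.1184, 0.0367]
tool_rot: [0.709, 0.705, -0.0, -0.001]
ft_force: [-0.8, 0.5, -2.5]
grip_width: 0.0529
```

Emit:
arm_command([
  [0,0,0.4],
  [0,0,0.8],
  [0,0,1.2],
  [0,0,1.6],
  [0,0,1.8],
], turn=[0,0,0,0,0], hand=[0.6,0.6,0.6,0.6,0.6])

```text
clock: 48.7
eef_pos: [0.4803, -0.1185, 0.0191]
tool_rot: [0.709, 0.705, -0.0, -0.0]
ft_force: [-0.5, -0.3, -2.4]
grip_width: 0.0533
```

Emit:
arm_command([
  [0,0,0.2],
  [0,0,0.5],
  [0,0,0.5],
  [0,0,0.5],
], turn=[0,0,0,0], hand=[0.6,0.6,0.6,0.6])

```text
clock: 49.03
eef_pos: [0.4808, -0.1186, 0.016]
tool_rot: [0.709, 0.705, 0.0, 0.0]
ft_force: [-3.4, 0.7, 6.6]
grip_width: 0.053
```

Emit:
arm_command([
  [0,0,0],
  [0,0,0],
  [0,0,-1],
  [0,0,-4],
  [0,0,-8],
], turn=[0,0,0,0,0], hand=[0.25,0.25,0.25,0.25,0.1])

```text
clock: 49.45
eef_pos: [0.4778, -0.1179, 0.0933]
tool_rot: [0.709, 0.705, -0.002, -0.003]
ft_force: [0.3, 0.2, 0.6]
grip_width: 0.0746
```

Emit:
arm_command([
  [0,0,-3],
  [0,0,-6],
  [0,0,-9],
  [0,0,-11],
  [0,0,-11],
], turn=[0,0,0,0,0], hand=[0,0,0,0,0])

```text
clock: 49.87
eef_pos: [0.4837, -0.1193, 0.2108]
tool_rot: [0.709, 0.705, 0.003, 0.005]
ft_force: [0.5, -0.2, 0.8]
grip_width: 0.0854
```

```bash
python3 - <<'E'
from h import *
p,d,W,t,i=wshot('w21');ok=(d>0)&(t<1.25)&(p.min(-1)>55)
allp(W,ok,.045,.063)
A=[];
for c in('scene','side'):
    p,d=camera(c);cv2.imwrite(f'pics/{c}1.png',p[...,::-1]);W=cloud(c,d)
    r=(d>0)&(np.hypot(W[...,0]-.445,W[...,1]+.355)<.12)
    top=r&(W[...,2]>.143)&(W[...,2]<.158); beam=r&(W[...,2]>.108)&(W[...,2]<.119)
    for n,m in(('block',top),('beam',beam),('all',r&(W[...,2]>.05)&(W[...,2]<.16))):
        print(c,n,m.sum(),[np.round(v,1) for v in cv2.minAreaRect(W[m][:,:2].astype(np.float32)*1000)])
    print(spot_point(c,'gauge')[:1],spot_point(c,'foot_tip')[:1])
E
```

```text
px [534   0  50  76] [780.8  62.4] [ 25.  110.9] 41.1
  px [ 5 74 20 26] [41.6 38.5] [11.5 64. ] 40.9
  px [288 131  55  95] [ 479.9 -119.6] [99.4 55. ] 89.6
  px [363 131  56  94] [ 559.7 -119.3] [101.   54.9] 89.8
  px [250 133  11  91] [ 416.2 -119.5] [98.5  5.9] 89.4
  px [430 133  56  90] [ 639.8 -119.3] [101.   55.8] 89.6
  px [495 138  17  82] [ 705.8 -120.1] [ 6.4 99.9] 0.1
  px [272 297  26  14] [ 441.2 -273.6] [ 8.5 31.4] 82.7
  px [453 350  27  15] [ 712.7 -403.1] [51.   9.1] 11.1
scene block 131 [array([ 446.1, -353.6]), array([35.3, 48.1]), np.float64(8.1)]
scene beam 349 [array([ 445.3, -353.3]), array([ 36.3, 160.4]), np.float64(6.9)]
scene all 1324 [array([ 445.2, -353.1]), array([ 37.7, 162.8]), np.float64(7.2)]
[{'location': [271.2, 402.6], 'conf': 0.9}] [{'location': [254.7, 403.1], 'conf': 0.59}]
side block 106 [array([ 447.4, -358.8]), array([53.4, 31.1]), np.float64(89.8)]
side beam 264 [array([ 447.6, -356.2]), array([ 35.1, 161.9]), np.float64(6.7)]
side all 1132 [array([ 447.7, -356.2]), array([ 35.2, 163.6]), np.float64(6.7)]
[{'location': [268.6, 355.6], 'conf': 0.94}] [{'location': [259.9, 353.2], 'conf': 0.52}]
```

```bash
python3 - <<'E'
from h import *
plan((.4465,-.3545,.18,math.radians(6.9),0),(.4465,-.3545,.105,None,0))
E
```

```text
at [ 0.4797 -0.1183  0.2034] -0.3 t 50.2167 w 0.0855
T [-11.82, -1.59, 1.17] turn -0.063 rows 4 hand 0
T [-11.69, -2.33, 1.17] turn -0.063 rows 4 hand 0
T [0.0, 0.0, 7.5] turn 0.0 rows 3 hand 0
```

Emit:
arm_command([
  [-11.8,-1.6,1.2],
  [-11.8,-1.6,1.2],
  [-11.8,-1.6,1.2],
  [-11.8,-1.6,1.2],
], turn=[-0.063,-0.063,-0.063,-0.063], hand=[0,0,0,0])

```text
clock: 50.55
eef_pos: [0.4622, -0.2415, 0.1908]
tool_rot: [0.689, 0.725, -0.002, -0.001]
ft_force: [0.6, 0.5, -0.6]
grip_width: 0.0852
```

Emit:
arm_command([
  [-4,-0.8,0.3],
  [-8,-1.6,0.8],
  [-11,-2.2,1.2],
  [-11.7,-2.3,1.2],
  [-11.7,-2.3,1.2],
], turn=[-0.063,-0.063,-0.063,-0.063,-0.063], hand=[0,0,0,0,0])

```text
clock: 50.97
eef_pos: [0.4466, -0.356, 0.1792]
tool_rot: [0.665, 0.747, -0.0, -0.001]
ft_force: [-0.7, 0.8, -0.2]
grip_width: 0.0856
```

Emit:
arm_command([
  [0,0,0],
  [0,0,0],
  [0,0,0],
  [0,0,0],
], turn=[0,0,0,0], hand=[0,0,0,0])

```text
clock: 51.3
eef_pos: [0.4481, -0.3532, 0.1812]
tool_rot: [0.663, 0.749, 0.0, 0.0]
ft_force: [-0.1, 1.0, -0.2]
grip_width: 0.0854
```

```bash
python3 - <<'E'
from h import *
p,d,W,t,i=wshot('w22')
r=(d>0)&(t<1.3)&(np.hypot(W[...,0]-.4465,W[...,1]+.3545)<.1)
for n,lo,hi in(('block',.143,.158),('beam',.108,.12)):
    m=r&(W[...,2]>lo)&(W[...,2]<hi)
    if m.sum()>20: print(n,m.sum(),[np.round(v,1) for v in cv2.minAreaRect(W[m][:,:2].astype(np.float32)*1000)])
plan((.4465,-.3545,.105,math.radians(6.9),0))
E
```

```text
block 3309 [array([ 448.4, -352.2]), array([30.2, 50. ]), np.float64(5.6)]
beam 4587 [array([ 448.4, -352.3]), array([ 30.7, 158.9]), np.float64(5.8)]
at [ 0.4481 -0.3534  0.1812] 7.0 t 51.35 w 0.0855
T [-0.09, -0.17, 7.62] turn 0.001 rows 3 hand 0
```

View pics/w22.png

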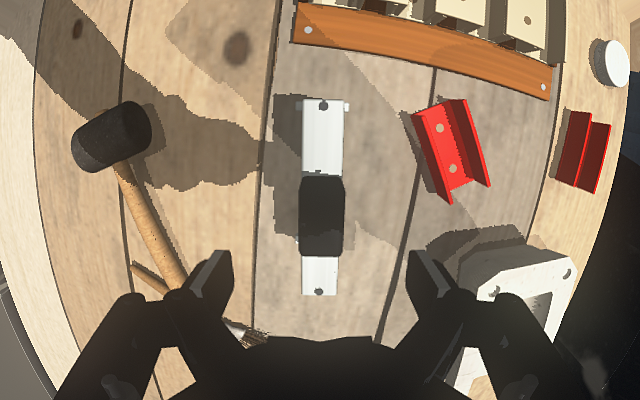

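The gauge is seen from above at px (322,197), world (448.4, -352.2), yaw 5.7°.

Emit:
arm_command([
  [0.1,0,2.5],
  [0.1,0,5],
  [0.1,0,6.8],
  [0.1,0,7.5],
  [0.1,0,7.5],
], turn=[0.022,0.022,0.022,0.022,0.022], hand=[0,0,0,0,0])

```text
clock: 51.77
eef_pos: [0.4465, -0.3521, 0.104]
tool_rot: [0.671, 0.741, -0.0, -0.002]
ft_force: [-0.2, 0.5, 0.1]
grip_width: 0.0857
```

Emit:
arm_command([
  [0,0,0],
  [0,0,0],
  [0,0,0],
  [0,0,0],
  [0,0,0],
], turn=[0,0,0,0,0], hand=[0,0,0.2,0.5,0.9])

```text
clock: 52.18
eef_pos: [0.448, -0.354, 0.1068]
tool_rot: [0.672, 0.741, 0.0, 0.001]
ft_force: [-0.7, -0.4, -0.8]
grip_width: 0.0512
```

Emit:
arm_command([
  [0,0,0],
  [0,0,0],
  [0,0,0],
  [0,0,0],
  [0,0,0],
], turn=[0,0,0,0,0], hand=[0.9,0.9,0.9,0.9,0.9])

```text
clock: 52.6
eef_pos: [0.448, -0.3538, 0.1064]
tool_rot: [0.672, 0.741, 0.0, 0.001]
ft_force: [1.2, 0.6, 4.0]
grip_width: 0.0291
```

Emit:
arm_command([
  [0,0,-1],
  [0,0,-3],
  [0,0,-6],
  [0,0,-9],
  [0,0,-9],
], turn=[0,0,0,0,0], hand=[0.9,0.9,0.9,0.9,0.9])

```text
clock: 53.02
eef_pos: [0.4494, -0.3554, 0.2015]
tool_rot: [0.672, 0.741, 0.0, 0.004]
ft_force: [2.0, -1.8, -3.4]
grip_width: 0.029
```

Emit:
arm_command([
  [0,0,0],
  [0,0,0],
  [0,0,0],
  [0,0,0],
], turn=[0,0,0,0], hand=[0.9,0.9,0.9,0.9])

```text
clock: 53.35
eef_pos: [0.4462, -0.3526, 0.1933]
tool_rot: [0.672, 0.741, -0.0, -0.003]
ft_force: [0.6, 0.6, -5.6]
grip_width: 0.0291
```

```bash
python3 - <<'E'
from h import *
plan((.640,-.1195,.195,-.005,.9))
E
```

```text
at [ 0.4462 -0.3526  0.1933] 5.6 t 53.35 w 0.0291
T [10.65, 10.78, -0.09] turn 0.051 rows 5 hand 0.9
T [11.19, 10.22, -0.09] turn 0.051 rows 5 hand 0.9
```

Emit:
arm_command([
  [3,3,0],
  [6,6,0],
  [8.8,8.9,0],
  [10.6,10.8,0],
  [10.6,10.8,0],
], turn=[0.051,0.051,0.051,0.051,0.051], hand=[0.9,0.9,0.9,0.9,0.9])

```text
clock: 53.77
eef_pos: [0.5476, -0.2323, 0.194]
tool_rot: [0.688, 0.726, 0.001, -0.001]
ft_force: [0.7, -0.7, -4.5]
grip_width: 0.029
```

Emit:
arm_command([
  [3,2.8,0],
  [6,5.5,0],
  [8.8,8,0],
  [10.5,9.6,0],
  [11,10.2,0],
], turn=[0.051,0.051,0.051,0.051,0.051], hand=[0.9,0.9,0.9,0.9,0.9])

```text
clock: 54.18
eef_pos: [0.6428, -0.1187, 0.1936]
tool_rot: [0.707, 0.707, 0.0, -0.001]
ft_force: [0.4, 0.4, -4.9]
grip_width: 0.0292
```

Emit:
arm_command([
  [0,0,0],
  [0,0,0],
  [0,0,0],
  [0,0,0],
  [0,0,0],
], turn=[0,0,0,0,0], hand=[0.9,0.9,0.9,0.9,0.9])

```text
clock: 54.6
eef_pos: [0.6405, -0.1243, 0.196]
tool_rot: [0.709, 0.705, -0.0, -0.0]
ft_force: [-0.2, 0.4, -5.1]
grip_width: 0.0289
```

```bash
python3 - <<'E'
from h import *
p,d,W,t,i=wshot('w23');q,a=pose()
m=(d>0)&(t<1.3)&(p.min(-1)>60)&(np.hypot(W[...,0]-q[0],W[...,1]-q[1])<.1)&(abs(W[...,2]-q[2]-.009)<.008)
print(m.sum(),[np.round(v,1) for v in cv2.minAreaRect(W[m][:,:2].astype(np.float32)*1000)],W[m][:,1].max(),np.median(W[m][:,2])-q[2])
ok=(d>0)&(t<1.25)&(p.min(-1)>55);allp(W,ok,.045,.063)
plan((.640,-.1211,.125,-.005,.9))
E
```

```text
7651 [array([ 640.7, -115.5]), array([142.4,  39.4]), np.float64(89.7)] -0.04419542272094368 0.009036227178676942
  px [443   0  57  48] [793.8  41.5] [20.8 73.6] 57.5
  px [211 128  60 100] [ 560.3 -119.5] [101.   54.8] 89.9
  px [380 128  11  97] [ 706.3 -119.9] [100.1   6. ] 89.8
  px [144 132  57  94] [ 480.5 -119.3] [100.   55.4] 89.8
  px [118 138  18  85] [ 416.7 -119.5] [99.4  6.8] 89.8
  px [ 43 287  38  34] [ 203.2 -326.8] [87.8 55.8] 21.7
at [ 0.6407 -0.1242  0.1961] -0.3 t 54.65 w 0.0291
T [0.31, -0.07, 7.11] turn -0.001 rows 3 hand 0.9
```

View pics/w23.png

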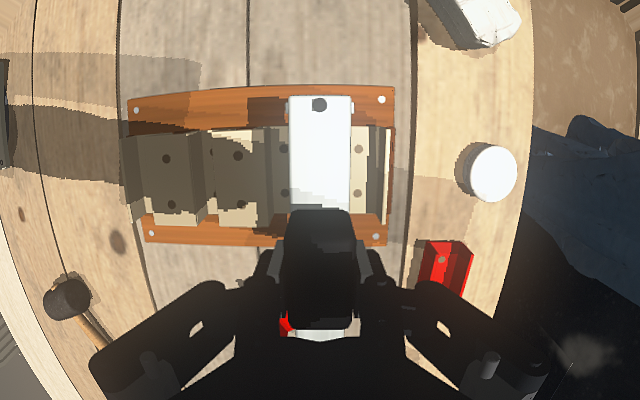

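Held gauge is at px (320,200), square over cap 1. Lowering.

Emit:
arm_command([
  [0.4,0,1.5],
  [0.4,0,3],
  [0.4,0,4.5],
  [0.4,0,5.8],
  [0.4,0,6.6],
], turn=[0,0,0,0,0], hand=[0.9,0.9,0.9,0.9,0.9])

```text
clock: 55.07
eef_pos: [0.6403, -0.1195, 0.1285]
tool_rot: [0.709, 0.705, -0.001, -0.001]
ft_force: [-1.3, -0.2, -3.8]
grip_width: 0.0297
```

Emit:
arm_command([
  [0,0,0.1],
  [0,0,0.4],
  [0,0,0.6],
  [0,0,0.8],
  [0,0,1],
], turn=[0,0,0,0,0], hand=[0.9,0.9,0.9,0.9,0.9])

```text
clock: 55.48
eef_pos: [0.6419, -0.1192, 0.1208]
tool_rot: [0.709, 0.706, 0.0, 0.001]
ft_force: [-1.6, -0.6, -2.9]
grip_width: 0.029
```

Emit:
arm_command([
  [0,0,0.2],
  [0,0,0.3],
  [0,0,0.3],
  [0,0,0.3],
], turn=[0,0,0,0], hand=[0.9,0.9,0.9,0.9])

```text
clock: 55.82
eef_pos: [0.6421, -0.1197, 0.119]
tool_rot: [0.709, 0.706, 0.001, 0.002]
ft_force: [-2.8, -2.4, 5.8]
grip_width: 0.0294
```

Emit:
arm_command([
  [0,0,0],
  [0,0,0],
  [0,0,0],
  [0,0,0],
  [0,0,0],
], turn=[0,0,0,0,0], hand=[0.4,0.4,0.4,0.4,0.4])

```text
clock: 56.23
eef_pos: [0.6415, -0.1186, 0.1166]
tool_rot: [0.708, 0.706, 0.0, -0.0]
ft_force: [0.5, 0.5, -0.0]
grip_width: 0.0512
```

Emit:
arm_command([
  [0,0,0],
  [0,0,0],
  [0,0,0],
  [0,0,0],
  [0,0,0],
], turn=[0,0,0,0,0], hand=[0.4,0.4,0.4,0.4,0.4])

```text
clock: 56.65
eef_pos: [0.6414, -0.1189, 0.1168]
tool_rot: [0.709, 0.706, 0.0, -0.0]
ft_force: [0.3, 0.5, -0.7]
grip_width: 0.0511
```

```bash
python3 - <<'E'
from h import *
p,d,W,t,i=wshot('w24');q,a=pose();print(q,get_obs()['ft_force'])
m=(d>0)&(t<1.3)&(p.min(-1)>60)&(np.hypot(W[...,0]-q[0],W[...,1]+.12)<.1)&(abs(W[...,2]-.127)<.009)
print(m.sum(),[np.round(v,1) for v in cv2.minAreaRect(W[m][:,:2].astype(np.float32)*1000)],W[m][:,1].max(),np.median(W[m][:,2]))
c=np.linalg.lstsq(np.c_[W[m][:,:2],np.ones(m.sum())],W[m][:,2],rcond=None)[0];print('tilt',c[:2])
ok=(d>0)&(t<1.25)&(p.min(-1)>55);allp(W,ok,.045,.063)
p,d=camera('side');cv2.imwrite('pics/side2.png',cv2.resize(p[120:300,260:500,::-1],None,fx=3,fy=3))
E
```

```text
[ 0.64137053 -0.11886401  0.11678703] [-0.27807012  0.26313377 -0.91597524]
7653 [array([ 646.4, -110.4]), array([140.1,  40.2]), np.float64(89.7)] -0.040283978707783476 0.12804482035551001
tilt [ 0.00402297 -0.00472577]
  px [490   0  56  43] [802.3  34.8] [18.3 56.3] 68.3
  px [280 141  12 105] [ 616.5 -107.9] [78.4  7. ] 89.5
  px [351 141   7  89] [ 665.3 -101.4] [64.7  4.1] 89.8
  px [176 143  78 127] [ 560.5 -119.6] [ 54.9 100.5] 0.0
  px [396 144  17 112] [ 706.4 -114.9] [89.2  6.1] 90.0
  px [ 98 148  74 118] [ 480.5 -119.4] [100.5  56.2] 89.8
  px [ 72 155  27 102] [ 416.6 -119.7] [100.5   7.5] 89.9
  px [ 16 317  39  32] [ 203.  -326.2] [89.1 53.5] 21.4
```

View pics/side2.png

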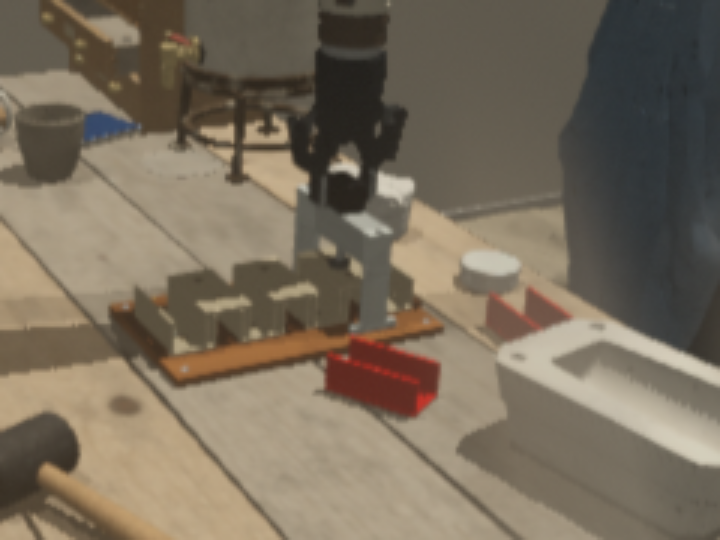

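The side view shows the gauge standing on the rack over the cap by the fixed channel (px (345,250)), level and centred. I'll regrip and move it to the last cap.

Emit:
arm_command([
  [0,0,0],
  [0,0,0],
  [0,0,0],
  [0,0,0],
  [0,0,0],
], turn=[0,0,0,0,0], hand=[0.6,0.9,0.9,0.9,0.9])

```text
clock: 57.17
eef_pos: [0.6415, -0.1189, 0.117]
tool_rot: [0.709, 0.706, 0.0, 0.0]
ft_force: [0.6, 0.5, 0.7]
grip_width: 0.0294
```

Emit:
arm_command([
  [0,0,0],
  [0,0,-1],
  [0,0,-3.5],
  [0,0,-6],
  [0,0,-8],
], turn=[0,0,0,0,0], hand=[0.9,0.9,0.9,0.9,0.9])

```text
clock: 57.58
eef_pos: [0.6405, -0.1187, 0.1974]
tool_rot: [0.709, 0.706, -0.001, -0.001]
ft_force: [0.4, -0.7, -4.8]
grip_width: 0.0292
```

Emit:
arm_command([
  [0,-1,0],
  [0,-3,0],
  [0,-5.5,0],
  [0,-7.5,0],
  [0,-8,0],
], turn=[0,0,0,0,0], hand=[0.9,0.9,0.9,0.9,0.9])

```text
clock: 58.0
eef_pos: [0.5567, -0.1182, 0.1959]
tool_rot: [0.709, 0.705, -0.002, -0.003]
ft_force: [-1.0, -0.2, -5.8]
grip_width: 0.0287
```

Emit:
arm_command([
  [0,-2.5,0],
  [0,-5,0],
  [0,-7,0],
  [0,-8,0],
  [0,-8,0],
], turn=[0,0,0,0,0], hand=[0.9,0.9,0.9,0.9,0.9])

```text
clock: 58.42
eef_pos: [0.4783, -0.1179, 0.1965]
tool_rot: [0.709, 0.705, -0.001, -0.002]
ft_force: [-1.8, -0.5, -5.0]
grip_width: 0.0294
```

Emit:
arm_command([
  [0,0,0],
  [0,0,0],
  [0,0,0],
  [0,0,0],
  [0,0,0],
], turn=[0,0,0,0,0], hand=[0.9,0.9,0.9,0.9,0.9])

```text
clock: 58.83
eef_pos: [0.4818, -0.1182, 0.1965]
tool_rot: [0.708, 0.706, -0.0, -0.0]
ft_force: [0.1, -0.4, -5.5]
grip_width: 0.0293
```

```bash
python3 - <<'E'
from h import *
p,d,W,t,i=wshot('w25');ok=(d>0)&(t<1.25)&(p.min(-1)>55);allp(W,ok,.045,.063)
plan((.480,-.119,.124,-.005,.9))
E
```

```text
px [545   0  50  78] [781.6  62. ] [ 24.3 109.8] 40.9
  px [ 0 74 23 26] [39.5 39.6] [11.7 66.1] 43.8
  px [251 135  11  96] [ 416.2 -120. ] [100.2   5.7] 89.6
  px [368 134  59  98] [ 559.8 -119.9] [101.1  55. ] 89.9
  px [438 136  57  94] [ 639.7 -118.9] [100.   55.2] 89.7
  px [504 142  18  84] [ 706.  -119.7] [99.   7.6] 89.9
  px [105 307  39  31] [ 194.3 -316.6] [87.  32.6] 34.5
at [ 0.4817 -0.1181  0.1965] -0.2 t 58.8833 w 0.0295
T [-0.09, -0.17, 7.25] turn 0.001 rows 3 hand 0.9
```

Emit:
arm_command([
  [-0.1,-0.15,1.5],
  [-0.1,-0.15,3],
  [-0.1,-0.15,4.5],
  [-0.1,-0.15,5.8],
  [-0.1,-0.15,6.8],
], turn=[0,0,0,0,0], hand=[0.9,0.9,0.9,0.9,0.9])

```text
clock: 59.3
eef_pos: [0.4795, -0.1191, 0.1276]
tool_rot: [0.708, 0.706, -0.0, -0.001]
ft_force: [-0.8, -0.4, -2.8]
grip_width: 0.0289
```

Emit:
arm_command([
  [0,0,0.1],
  [0,0,0.3],
  [0,0,0.5],
  [0,0,0.8],
  [0,0,1],
], turn=[0,0,0,0,0], hand=[0.9,0.9,0.9,0.9,0.9])

```text
clock: 59.72
eef_pos: [0.4805, -0.1194, 0.1194]
tool_rot: [0.709, 0.706, 0.0, 0.001]
ft_force: [-0.9, 0.1, -2.5]
grip_width: 0.0291
```

Emit:
arm_command([
  [0,0,0.1],
  [0,0,0.2],
  [0,0,0.2],
  [0,0,0.2],
], turn=[0,0,0,0], hand=[0.9,0.9,0.9,0.9])

```text
clock: 60.05
eef_pos: [0.4805, -0.1194, 0.1172]
tool_rot: [0.709, 0.706, 0.0, 0.001]
ft_force: [-0.7, 0.3, -3.1]
grip_width: 0.0293
```

Emit:
arm_command([
  [0,0,0.1],
  [0,0,0.15],
  [0,0,0.15],
  [0,0,0.15],
], turn=[0,0,0,0], hand=[0.9,0.9,0.9,0.9])

```text
clock: 60.38
eef_pos: [0.4807, -0.1194, 0.1169]
tool_rot: [0.709, 0.706, 0.001, 0.001]
ft_force: [-1.7, 0.5, 5.4]
grip_width: 0.0293
```

Emit:
arm_command([
  [0,0,0],
  [0,0,0],
  [0,0,0],
  [0,0,0],
  [0,0,0],
], turn=[0,0,0,0,0], hand=[0.4,0.4,0.4,0.4,0.4])

```text
clock: 60.8
eef_pos: [0.4798, -0.1192, 0.1152]
tool_rot: [0.709, 0.706, -0.0, -0.0]
ft_force: [-0.0, 0.6, -0.1]
grip_width: 0.0508
```

Emit:
arm_command([
  [0,0,0],
  [0,0,0],
  [0,0,0],
  [0,0,0],
  [0,0,0],
], turn=[0,0,0,0,0], hand=[0.4,0.4,0.4,0.4,0.4])

```text
clock: 61.22
eef_pos: [0.4798, -0.1192, 0.1153]
tool_rot: [0.709, 0.706, -0.0, -0.0]
ft_force: [-0.2, 0.0, 0.1]
grip_width: 0.0515
```

```bash
python3 - <<'E'
from h import *
p,d,W,t,i=wshot('w26');q,a=pose();print(q,get_obs()['ft_force'])
m=(d>0)&(t<1.3)&(p.min(-1)>60)&(np.hypot(W[...,0]-q[0],W[...,1]+.12)<.1)&(abs(W[...,2]-.127)<.009)
print(m.sum(),[np.round(v,1) for v in cv2.minAreaRect(W[m][:,:2].astype(np.float32)*1000)],W[m][:,1].max(),np.median(W[m][:,2]))
c=np.linalg.lstsq(np.c_[W[m][:,:2],np.ones(m.sum())],W[m][:,2],rcond=None)[0];print('tilt',c[:2])
ok=(d>0)&(t<1.25)&(p.min(-1)>55);allp(W,ok,.045,.063)
p,d=camera('side');cv2.imwrite('pics/side3.png',cv2.resize(p[150:270,270:430,::-1],None,fx=4,fy=4))
E
```

```text
[ 0.47983074 -0.11922881  0.11528006] [ 0.23121262 -0.54797589  0.29378562]
7587 [array([ 479.4, -108.6]), array([ 62.7, 137.6]), np.float64(13.7)] -0.04070345796572353 0.12801691348684427
tilt [ 0.0020035 -0.0016373]
  px [593   0  47  77] [781.8  53.4] [18.8 95.7] 45.4
  px [282 141  10 102] [ 456.  -106.6] [75.   6.3] 89.9
  px [353 141   8  93] [ 505.5 -103.2] [67.1  4.4] 89.5
  px [386 142  79 128] [ 559.8 -119.8] [ 54.8 101.5] 0.1
  px [230 144  17 110] [ 416.5 -113.8] [87.8  5.6] 89.8
  px [470 146  74 118] [ 639.8 -119.3] [100.6  56.1] 89.6
  px [544 154  27 101] [ 706.1 -120. ] [99.3  7.5] 89.7
  px [ 78 345  22  18] [ 179.8 -315.3] [59.4 13.6] 33.2
```

View pics/side3.png

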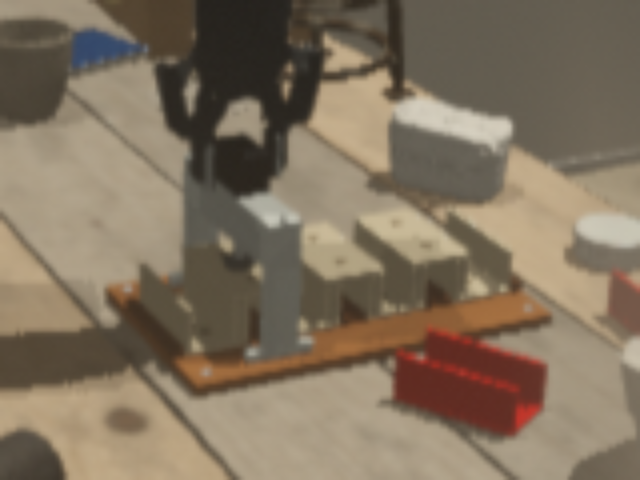

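The gauge stands level over the last cap (px (240,255)) with its foot on it. I'll put it back on the bench.

Emit:
arm_command([
  [0,0,0],
  [0,0,0],
  [0,0,0],
  [0,0,0],
  [0,0,0],
], turn=[0,0,0,0,0], hand=[0.6,0.9,0.9,0.9,0.9])

```text
clock: 61.73
eef_pos: [0.4802, -0.1192, 0.1155]
tool_rot: [0.709, 0.706, 0.0, 0.0]
ft_force: [1.1, -0.1, 1.1]
grip_width: 0.0291
```

Emit:
arm_command([
  [0,0,0],
  [0,0,-1],
  [0,0,-3.5],
  [0,0,-6],
  [0,0,-8],
], turn=[0,0,0,0,0], hand=[0.9,0.9,0.9,0.9,0.9])

```text
clock: 62.15
eef_pos: [0.4788, -0.119, 0.1961]
tool_rot: [0.709, 0.706, -0.001, -0.001]
ft_force: [0.9, -0.8, -5.4]
grip_width: 0.0293
```

Emit:
arm_command([
  [-2,0,0],
  [-5,-0.4,0],
  [-8,-0.8,0],
  [-11,-1.3,0],
  [-12,-1.5,0],
], turn=[0,0,0,0,0], hand=[0.9,0.9,0.9,0.9,0.9])

```text
clock: 62.57
eef_pos: [0.4626, -0.2425, 0.1946]
tool_rot: [0.71, 0.704, -0.002, -0.001]
ft_force: [0.5, 0.8, -5.6]
grip_width: 0.0293
```

Emit:
arm_command([
  [-3,-0.4,0],
  [-6,-0.8,0],
  [-9,-1.2,0],
  [-11,-1.5,0],
  [-12,-1.5,0],
], turn=[0,0,0,0,0], hand=[0.9,0.9,0.9,0.9,0.9])

```text
clock: 62.98
eef_pos: [0.4471, -0.3611, 0.1942]
tool_rot: [0.71, 0.705, -0.001, -0.001]
ft_force: [-0.2, -1.1, -5.3]
grip_width: 0.0293
```

Emit:
arm_command([
  [0,0,0],
  [0,0,0],
  [0,0,0],
  [0,0,0],
  [0,0,0],
], turn=[0,0,0,0,0], hand=[0.9,0.9,0.9,0.9,0.9])

```text
clock: 63.4
eef_pos: [0.4492, -0.3578, 0.1954]
tool_rot: [0.708, 0.706, 0.0, -0.0]
ft_force: [-0.7, -0.2, -5.3]
grip_width: 0.0289
```

```bash
python3 - <<'E'
from h import *
plan((.4465,-.357,.105,None,.9))
E
```

```text
at [ 0.4492 -0.3578  0.1954] -0.1 t 63.4 w 0.0289
T [0.08, -0.27, 9.04] turn 0.0 rows 4 hand 0.9
```

Emit:
arm_command([
  [0,0,2],
  [0,0,4],
  [0,0,6],
  [0,0,7.5],
  [0,0,8.2],
], turn=[0,0,0,0,0], hand=[0.9,0.9,0.9,0.9,0.9])

```text
clock: 63.82
eef_pos: [0.4479, -0.3572, 0.111]
tool_rot: [0.708, 0.706, -0.0, -0.002]
ft_force: [-0.9, 0.9, -5.9]
grip_width: 0.0294
```

Emit:
arm_command([
  [0,0,0],
  [0,0,0.3],
  [0,0,0.6],
  [0,0,0.9],
  [0,0,0.9],
], turn=[0,0,0,0,0], hand=[0.9,0.9,0.9,0.9,0.9])

```text
clock: 64.23
eef_pos: [0.449, -0.3592, 0.1045]
tool_rot: [0.709, 0.706, 0.0, 0.0]
ft_force: [0.3, 0.1, -5.4]
grip_width: 0.0293
```

Emit:
arm_command([
  [0,0,0.1],
  [0,0,0.1],
  [0,0,0.1],
], turn=[0,0,0], hand=[0.9,0.9,0.9])

```text
clock: 64.48
eef_pos: [0.449, -0.3593, 0.1036]
tool_rot: [0.709, 0.706, 0.0, 0.0]
ft_force: [-1.1, -0.3, -5.7]
grip_width: 0.0293
```

Emit:
arm_command([
  [0,0,0.1],
  [0,0,0.15],
  [0,0,0.15],
  [0,0,0.15],
], turn=[0,0,0,0], hand=[0.9,0.9,0.9,0.9])

```text
clock: 64.82
eef_pos: [0.4492, -0.3593, 0.1034]
tool_rot: [0.709, 0.706, 0.0, 0.001]
ft_force: [-1.0, 2.7, 5.9]
grip_width: 0.0295
```

```bash
python3 -c "
from h import *
print(pose(),get_obs()['ft_force'])"
```

```text
(array([ 0.4492246 , -0.35928059,  0.10344875]), -0.0039689099977907975) [-1.02707294  2.72286693  5.91532022]
```

Contact with the bench. I'll release, retreat straight up, and check everything.

Emit:
arm_command([
  [0,0,0],
  [0,0,0],
  [0,0,0],
  [0,0,0],
  [0,0,0],
], turn=[0,0,0,0,0], hand=[0.4,0.3,0.2,0.1,0.1])

```text
clock: 65.23
eef_pos: [0.449, -0.3593, 0.1018]
tool_rot: [0.709, 0.706, 0.0, 0.0]
ft_force: [0.1, -0.0, -0.6]
grip_width: 0.0767
```

Emit:
arm_command([
  [0,0,-2],
  [0,0,-5],
  [0,0,-9],
  [0,0,-12],
  [0,0,-13],
], turn=[0,0,0,0,0], hand=[0,0,0,0,0])

```text
clock: 65.65
eef_pos: [0.4509, -0.3607, 0.2376]
tool_rot: [0.709, 0.706, 0.001, 0.005]
ft_force: [1.0, -1.0, 0.9]
grip_width: 0.0853
```

Emit:
arm_command([
  [0,0,0],
  [0,0,0],
  [0,0,0],
  [0,0,0],
  [0,0,0],
], turn=[0,0,0,0,0], hand=[0,0,0,0,0])

```text
clock: 66.07
eef_pos: [0.4481, -0.3585, 0.2297]
tool_rot: [0.709, 0.706, -0.0, -0.002]
ft_force: [0.0, 0.2, -0.5]
grip_width: 0.0859
```

```bash
python3 - <<'E'
from h import *
p,d,W,t,i=wshot('w27');q,a=pose();print(q,get_obs()['clock'])
m=(d>0)&(t<1.3)&(p.min(-1)>60)&(np.hypot(W[...,0]-.449,W[...,1]+.358)<.1)&(abs(W[...,2]-.115)<.009)
print('gauge',m.sum(),[np.round(v,1) for v in cv2.minAreaRect(W[m][:,:2].astype(np.float32)*1000)],np.median(W[m][:,2]))
c=np.linalg.lstsq(np.c_[W[m][:,:2],np.ones(m.sum())],W[m][:,2],rcond=None)[0];print('tilt',c[:2])
ok=(d>0)&(t<1.3)&(p.min(-1)>55);allp(W,ok,.045,.063)
cv2.imwrite('pics/scene9.png',cv2.resize(camera('scene')[0][140:300,200:460,::-1],None,fx=3,fy=3))
E
```

```text
[ 0.4482562  -0.35857839  0.230047  ] 66.1167
gauge 3332 [array([ 448.9, -360.2]), array([159.5,  30.5]), np.float64(89.8)] 0.11599101579009102
tilt [ 0.00222507 -0.00022957]
  px [325   0  51   9] [ 480.  -167.2] [ 7. 53.] 89.9
  px [396   0  50  16] [ 559.6 -162.8] [54.8 16. ] 1.2
  px [461   0  45  27] [ 640.  -153.9] [32.6 55.8] 89.5
  px [521   0   9  34] [ 706.  -147.8] [46.4  7.6] 89.4
  px [493 250  38  56] [ 726.2 -512.7] [ 58.6 102. ] 14.2
```

View pics/scene9.png

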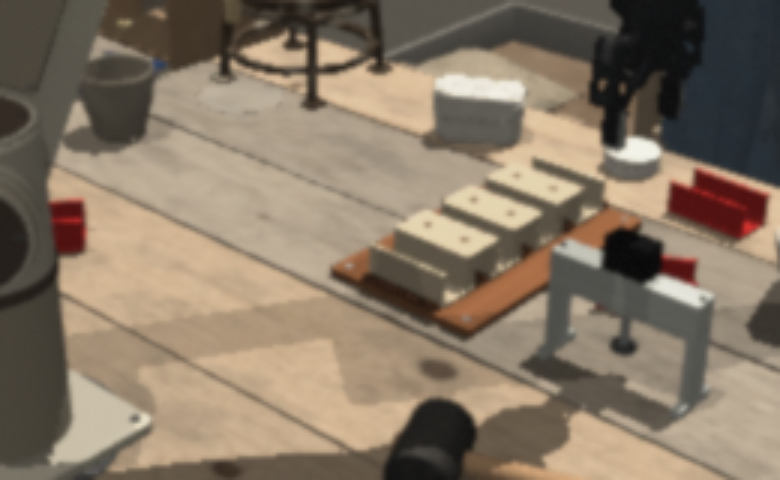

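The final view shows the interlocked deck at px (480,235), the gauge upright at (630,310), the cup untouched, and the arm clear.

```bash
python3 -c "
from workcell import *
print(job_done())"
```

```text
the job is handed in; nothing more can be done
None
```

The job is done and handed in at about 66 s of the 200 s. `job_done()` gives no verdict.

- **Deck:** All three buff troughs lie in the slots, and all three caps are interlocked over them. The last measurements put the caps at world x ≈ 480, 560 and 640 mm, within about 2 mm of the slot midpoints.
- **Gauge:** It stood released, level and centred on the rack over the cap at the fixed channel. It then stood the same way over the last cap. It is now upright on the bench with its foot out, and the arm is clear of everything.
- **Cup:** The arm never came near it, and it looks unmoved in the last picture.

What failed or disagreed:
- **Missed grasps:** Two trough grasps missed without moving anything. The real fingertips sit about 13–20 mm behind the reported TCP, not 14 mm ahead of it. I corrected for this from the depth picture and contact, and every later grasp held.
- **Gauge reading:** I could not read the foot joint directly. I judged the 15 mm reading from the measured beam height, the levelness and the pictures.
- **Knocked pieces:** I saw no piece displaced during the run.

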